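Set a castle nut on a carrier held in a trigger bar clamp

ROBOT

A 6-joint arm with a two-finger parallel gripper is mounted at the origin on the work surface. World frame = base frame: x ahead of the robot, y to its left, z up, the work surface at z = 0. Lengths are in m, angles in degrees, forces in N, time in s.
With the tool pointing down it reaches from about 0.4 to 0.825 m from the base axis. Payload 7 kg.
Tool frame: the origin (TCP) lies on the centre line of the jaws, within the pads' length; the fingertips stand 25 mm ahead of it and the grasp point (between the pads) lies 6 mm ahead of it; x points along the fingers, z is the direction in which the jaws open and shut, and the axes are right-handed (so a half turn about x gives the same grasp; the last joint's range is limited). The gripper opens to 88 mm and grips with 3 to 60 N. Pads are 19 mm wide; open, the fingers measure 130 mm over their backs; the gripper's body (78 mm by 193 mm) begins 47 mm behind the grasp point.
Start: joints at [87.382, 20.546, 0.682, 0, -70.136, -16.507], TCP at [0.221, 0.638, 0.252] pointing down, gripper open.
Joint ranges: [-176.03, 176.03], [-82.01, 121.73], [-58.28, 71.71], [-173.87, 95.51], [-174.79, -0.11], [-173.66, 173.66]. Speed limits (degrees/s): [136.94, 136.94, 172.46, 180, 180, 180].

INTERFACE

Orientations are given as [roll, pitch, yaw] about the fixed x, y, z axes, in that order (R = Rz(yaw) Ry(pitch) Rx(roll)).
In Python, from plant import ctrl gives the robot as it stands. The module is installed in compiled form; this text tells all that it offers.
- The arm moves only by the tool send_rows, never from a script. Its argument "deltas" is a list of rows, each an object of numbers: "dx", "dy", "dz": the shift along the tool's x, y, z in mm; "ax", "ay", "az": the turn, a rotation vector about the tool's x, y, z in units of 5 degrees (1.0 is 5 degrees); "fingers": the opening, from 0 (shut) to 1 (fully open). A call has 1 to 12 rows; each row shifts and turns the commanded pose from where the row before left it, along the tool's axes as they then stand; what a row does not reach is not made up. A row lasts 1/8 s, in which the tool goes at most 62.5 mm and 10.7 degrees, less where a joint would pass 70% of its speed; a pose out of reach is approached as far as the arm can. A call with a gripper value outside its range is refused whole. The fingers move at their own pace and stop on an object; the grip force is fixed at half the most. Time passes only in rows, so rows that do not move let the fingers close. It gives the time, the measured TCP pose, the force and the opening at its end, in the units of the state.
- ctrl.get_obs(): the state, without advancing time (a new reading comes with each control period).
- ctrl.snapshot(name): name is "side" or "top"; returns a dict with "image" (384x512x3 uint8, blue, green, red), "fx", "fy", "cx", "cy" (pixels), "R" (3x3) and "t" (3): a world point X has camera coordinates R X + t. Camera axes: x right, y down, z forward; pixel columns grow to the right and rows downward; lengths in m; the calibration is good to about 2 mm. A picture is of the moment at which its call begins. There is no depth.
- ctrl.close_job(): hands the job in, once; it reports no verdict.
The state is a dict: "clock": time; "joint_pos": joint angles; "qvel": joint speeds; "tau": joint torques, N m; "tool_pos": TCP position; "orientation": TCP orientation; "force": force on the tool from outside, world axes, zero at the start; "moment": the same for the moment, N m; "opening": finger opening in m.
Only numpy, scipy, OpenCV 4.12 (cv2) and the standard library are available. Lean on these libraries where they do the work, as an engineer would, in place of code of your own. Each camera call takes 0.05 s, during which the arm holds its last target.

TASK

Squeeze the clamp's sprung trigger as often as needed to walk the sliding jaw onto the carrier block until the clamp by itself grips it firmly and squarely against the fixed jaw, without pushing the sliding jaw by hand. While it is gripped, turn the castle nut clockwise (seen from above) to the next slot that lines up with the cross hole in the stud; then press the release tab so that the jaw springs fully back, and leave the block sitting against the fixed jaw, disturbing nothing else.

Things in the scene. Friction and masses are not known exactly. Their poses are not given: they have to be found in the camera images.
- clamp: bar clamp fixture fixed to the table: dark plate 130 (x) by 380 mm (y, -175 to +205), 16 thick; origin on the table. Bar along its y: fixed jaw at the -y end (gripping face y = -135), grip post y 82 to 92, trigger at rest 115 to 125, release tab 162 to 190. A dark housing round post and trigger, 60 wide, y 66 to 158, has its top 56 mm above the table
- fixed_jaw: aluminium fixed jaw, 108 mm wide, top 42 mm above the table; its origin and axes are those of the clamp, its gripping face is the plane y = -135 mm
- jaw_head: sliding jaw, an upright aluminium plate 106 mm wide, top 43 mm above the table; it carries the sprung pad. The robot must not push it. Origin at the clamp's origin when the jaw is fully back; slides along clamp -y
- pad: rubber pad, 104 mm wide, top 42 mm above the table, in front of the sliding jaw on springs (gives up to 12 mm, 3 N at first, 11 N pressed right in); it is what touches the block. The robot must not push it
- pad_face (a point): centre of the pad's gripping face
- jaw (a joint): travel of the sliding jaw from fully back (0) towards the fixed jaw, m. A pawl holds it every 10 mm, at about 0.009, 0.019, 0.029, 0.039 and 0.049. At 0.042 the pad would just touch the block pushed home; the grip is firm (about 7 N) when it stays at 0.049 with the trigger let go. A spring runs it back while the tab is down
- trigger (a joint): trigger pushed in towards the grip post, m: 0 fully out, 0.019 fully in, sprung (4 N out, 8 N in, plus up to 15 N while the pad is squeezed). The first 6 mm are idle; a full stroke then takes the jaw on by one notch, 10 mm. It must be let out fully (by its spring) before the next stroke
- grip_face (a point): middle of the outer face (clamp -y side) of the black fixed grip post, which is 26 mm wide (x), 10 mm thick (y) and stands up to 108 mm above the table; the point is 83 mm above the table
- trigger_face (a point): middle of the outer face (clamp +y side) of the black trigger, an upright paddle 26 wide, 10 thick, top 108 mm above the table, on the +y side of the grip post; point 83 mm above the table. Post and trigger measure 43 mm over their outer faces at rest, 24 with the trigger fully in; only the trigger moves
- tab_top (a point): centre of the top of the steel release tab, a flat plate 34 mm (x) by 28 mm (y) behind the trigger, top 59 mm above the table; pressed straight down; it hops a few mm as the jaw is walked
- tab (a joint): release tab pressed down, m: 0 up, 0.008 fully down (sprung, 1 to 2 N, up to 10 N more to free it under load); down to about 0.004 the jaw is held, fully down it lets the jaw run back, which takes about 0.5 s: keep it down till then
- part_mid (a point): centre of the aluminium carrier block, loose on the plate between the jaws; block 96 mm (x) by 90 mm (y) by 26 mm high, underside on the plate 16 mm above the table; about 0.65 kg; its y axis is about along the clamp's y. Gripped, its centre is at clamp y = -90 mm
- nut_mid (a point): middle of the hexagon of the steel castle nut on the block, on the stud's axis; axes are the block's. Hexagon 46 mm across flats, 46 to 74 mm above the table; above it the crown (43 across, six 8 mm slots, one over each flat's middle) to 85; stud 29 thick up to 89. The stud's cross hole lies along the block's y, shown by a dark line across the stud's end
- nut (a joint): turn of the castle nut, rad, clockwise from above positive; 0 is where the next slot (and so a flat's middle) lines up with the cross hole; it starts 0.25 to 0.85 rad short of that (negative), so at value q a pair of flats faces the block's y axis turned by -q about the vertical. Stiff (0.05 N m), stays where it is left
- lens: bystander, 78 mm tall dark metal microscope objective, 40 mm across, standing; origin at the centre of its foot
- cone: bystander, 66 mm tall steel cone specimen, 42 mm across the foot, standing; origin at the centre of its foot
- jar: bystander, 78 mm tall white jar, 42 mm across, standing; origin at the centre of its foot
- calliper: bystander, flat steel calliper lying on the table, 170 mm long along its x, 9 mm thick, its jaws reach 54 mm to its -y; origin mid-beam on the table
- screwdriver: bystander, 180 mm screwdriver lying along its x
- mouse: bystander, black computer mouse 105 x 60 x 30 mm; origin under its centre
- brush: bystander, 170 mm brush lying along its x
- part: the carrier block with its stud and nut as one thing; origin under its centre on the plate, 13 mm below part_mid
There are look-alikes about, which are no part of the job. Leave any blue or orange look-alike of the part alone.

How it is judged:
By the outcome, as a careful person would: the job done as asked, in the order asked, and still so for the second after the job is handed in, with the robot touching nothing.
It also fails if it takes over 58 s, if anything falls off the work surface, if the arm or the gripper's body presses on something with over 40 N, if the wrist force passes 120 N, or if a joint passes its speed limit or range.

## Working session

There is one attempt and no reset: what is moved stays moved. The work goes in short steps, Python scripts to look and compute and a tool call to move; the robot and the scene stay as the last step left them, time stands still between calls to the robot, and variables do not carry over. Pictures are saved under pics/ and viewed, and the job is handed in when it is done.

Besides the shell and the picture viewer there is one more tool, called after "Emit:" as name([rows], argument=value, ...), one row to a line, values as JSON. send_rows: Moves the arm, as the interface text tells. Its arguments: {"type":"object","properties":{"deltas":{"type":"array","items":{"type":"object","properties":{"dx":{"type":"number"},"dy":{"type":"number"},"dz":{"type":"number"},"ax":{"type":"number"},"ay":{"type":"number"},"az":{"type":"number"},"fingers":{"type":"number"}}}}},"required":["deltas"]}

```bash
mkdir -p pics; ls; cat > h.py <<'E'
import numpy as np, cv2
from plant import ctrl
def snap(n,name):
    s=ctrl.snapshot(n); cv2.imwrite(f'pics/{name}.png',s['image'])
    np.savez(f'pics/{name}.npz',**{k:np.array(s[k]) for k in ('fx','fy','cx','cy','R','t')},img=s['image'])
    return s
def load(name): return np.load(f'pics/{name}.npz')
def px(s,X):
    c=np.array(s['R'])@np.array(X,float)+np.array(s['t']).ravel()
    return np.array([s['fx']*c[0]/c[2]+s['cx'],s['fy']*c[1]/c[2]+s['cy']])
def ray(s,u,v,z):
    R=np.array(s['R']);t=np.array(s['t']).ravel()
    o=-R.T@t; d=R.T@np.array([(u-s['cx'])/s['fx'],(v-s['cy'])/s['fy'],1])
    return o+d*(z-o[2])/d[2]
def crop(name,x0,y0,x1,y1,k,out):
    im=cv2.imread(f'pics/{name}.png')[y0:y1,x0:x1]
    cv2.imwrite(f'pics/{out}.png',cv2.resize(im,None,fx=k,fy=k,interpolation=cv2.INTER_CUBIC))
E
python3 - <<'E'
from h import *
for n in('top','side'):
    s=snap(n,n+'0'); print(n,s['fx'],s['fy'],s['cx'],s['cy'],-np.array(s['R']).T@np.array(s['t']).ravel()); print(np.array(s['R']).round(3))
print(ctrl.get_obs())
E
```

```text
pics
top 366.38500165930583 366.38500165930583 261.9382994878614 194.99052513236245 [0.46695776 0.029131   1.01511458]
[[-0.001 -1.     0.012]
 [-0.995 -0.001 -0.104]
 [ 0.104 -0.012 -0.995]]
side 486.3316349469171 486.3316349469171 254.8657215855201 192.48951079036618 [ 0.26342902 -0.78462402  0.72782455]
[[ 0.936 -0.353  0.018]
 [-0.197 -0.563 -0.803]
 [ 0.293  0.747 -0.596]]
{'clock': 0.1, 'joint_pos': array([ 8.73838762e+01,  2.05900343e+01,  6.39517437e-01, -1.72940330e-02,
       -7.01345476e+01, -1.65081596e+01]), 'qvel': array([-0.05657688, -0.053796  ,  0.15366289,  0.01686786,  0.07532794,
        0.08412356]), 'tau': array([-1.19418033e-03, -5.84162235e+01,  2.93755746e+01,  7.01562345e+00,
        1.02669076e-02, -4.25422479e-05]), 'tool_pos': array([0.22102278, 0.63738028, 0.25069097]), 'orientation': array([   5.68924487,   89.91339531, -103.44092737]), 'force': array([ 0.23388597,  0.14419109, -0.77368145]), 'moment': array([-0.0009049 ,  0.03542867,  0.01568933]), 'opening': 0.08734438441615114}
```

View pics/top0.png

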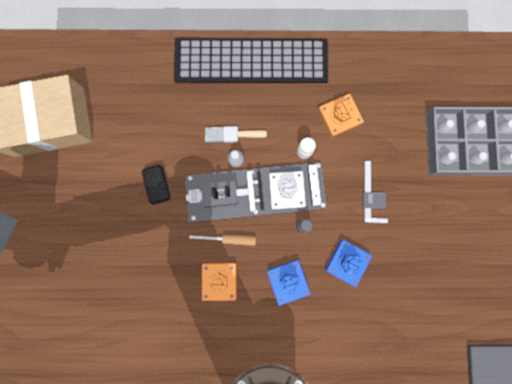

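View pics/side0.png

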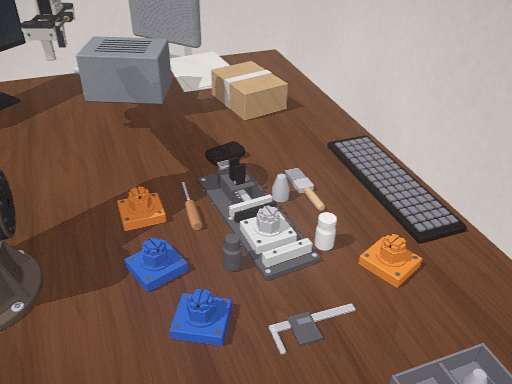

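The top view shows the clamp from about (187,198) to (325,188), with the aluminium block and nut at (288,187). Orange look-alikes are at (341,114) and (219,282), and blue ones at (289,282) and (349,263). The part is the grey one between the jaws. I'll enlarge that area to confirm it.

```bash
python3 - <<'E'
from h import *
crop('top0',180,150,340,230,5,'c1'); crop('side0',190,130,350,280,5,'c2')
E
```

```text
(no output)
```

View pics/c1.png

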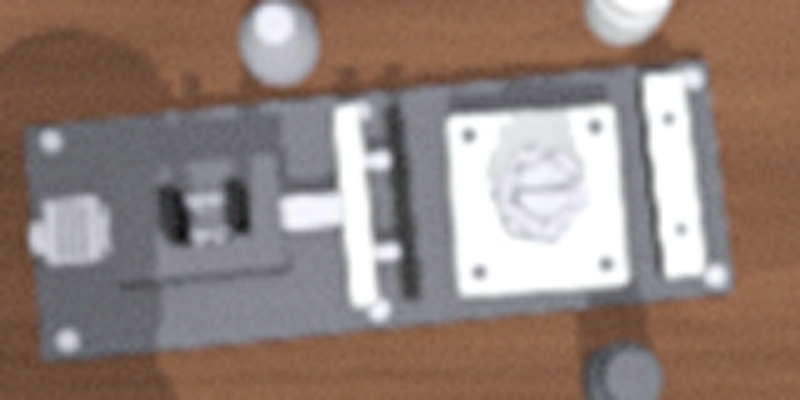

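View pics/c2.png

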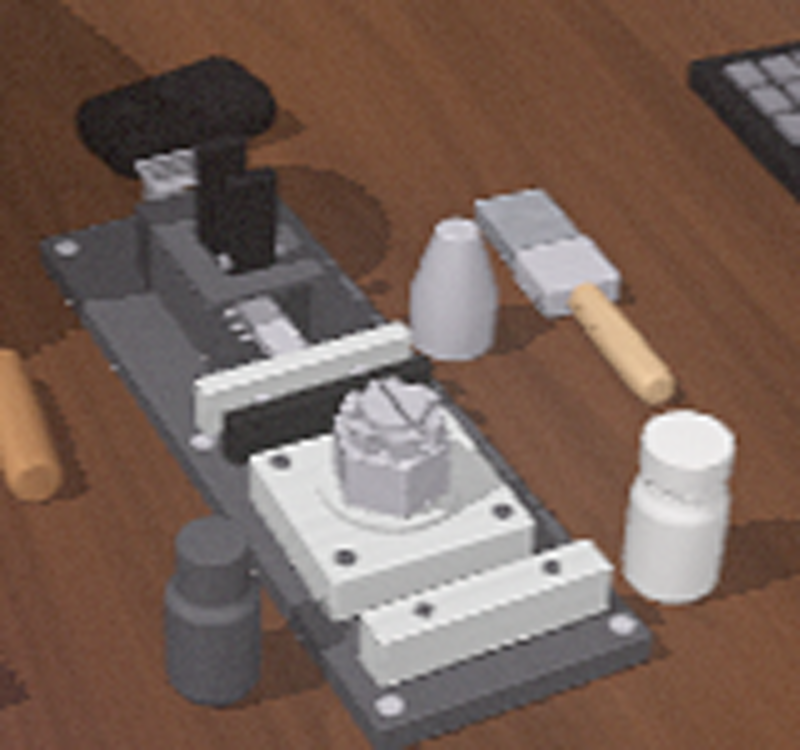

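The crop confirms the aluminium block with its nut, sitting between the jaws a few mm short of the fixed jaw. The black post and trigger are at crop (235,207) and (175,213), and the tab is at (75,230). Next I'll fit the clamp pose from both views.

```bash
cat > fit.py <<'E'
from h import *
from scipy.optimize import least_squares
T=load('top0');S=load('side0')
def W(p,P):
    c,s=np.cos(p[2]),np.sin(p[2]); return np.array([p[0]+c*P[0]-s*P[1],p[1]+s*P[0]+c*P[1],P[2]])
top=[((42,360),(-.065,.205,.016)),((25,125),(.065,.205,.016)),((705,60),(.065,-.175,.016)),((732,290),(-.065,-.175,.016))]
side=[((42,243),(-.065,.205,.016)),((375,733),(-.065,-.175,.016)),((650,635),(.065,-.175,.016))]
def res(p,tt=1,ss=1):
    r=[]
    if tt:
        for (u,v),P in top: r+=list(px(T,W(p,P))-(np.array([u,v])/5+[180,150]))
    if ss:
        for (u,v),P in side: r+=list(px(S,W(p,P))-(np.array([u,v])/5+[190,130]))
    return np.array(r)
if __name__=='__main__':
    for a in((1,0),(0,1),(1,1)):
        f=least_squares(res,[.45,0,0],args=a); p=f.x; print(a,p[:2].round(4),np.degrees(p[2]).round(2)); print(f.fun.round(1))
    np.save('clamp.npy',p)
E
python3 fit.py
```

```text
(1, 0) [0.582  0.0204] 5.68
[-0.3  0.1 -0.6 -0.1  0.4 -0.3  0.5  0.3]
(0, 1) [0.5824 0.0182] 5.19
[-0.5 -1.2 -0.   0.1  0.5  0.5]
(1, 1) [0.5821 0.0195] 5.49
[-0.  -0.2 -0.2 -0.4  0.8 -0.2  0.7  0.4 -1.2 -1.3  0.1 -0.3  0.4 -0.1]
```

```bash
sed -i "s#np.array(\[u,v\])/5+#(np.array([u,v])+.5)/5-.5+#" fit.py; python3 fit.py
cat > ov.py <<'E'
from h import *
from fit import W
def overlay(name,out,box,k,p,segs):
    s=load(name); x0,y0,x1,y1=box
    im=cv2.resize(s['img'][y0:y1,x0:x1],None,fx=k,fy=k,interpolation=cv2.INTER_CUBIC)
    for A,B,c in segs:
        q=[tuple(np.round(((px(s,W(p,P))-[x0,y0]+.5)*k-.5)*16).astype(int)) for P in(A,B)]
        cv2.line(im,tuple(map(int,q[0])),tuple(map(int,q[1])),c,1,cv2.LINE_AA,4)
    cv2.imwrite(f'pics/{out}.png',im)
def rect(x0,x1,y0,y1,z,c):
    P=[(x0,y0,z),(x1,y0,z),(x1,y1,z),(x0,y1,z)]
    return [(P[i],P[(i+1)%4],c) for i in range(4)]
G=(0,255,0);R=(0,0,255);Y=(0,255,255)
base=rect(-.065,.065,-.175,.205,.016,G)+rect(-.013,.013,.082,.092,.108,R)+rect(-.013,.013,.115,.125,.108,R)+rect(-.017,.017,.162,.190,.059,Y)+rect(-.03,.03,.066,.158,.056,G)+[((-.054,-.135,.042),(.054,-.135,.042),R)]
E
python3 - <<'E'
from ov import *
p=np.load('clamp.npy')
overlay('top0','o1',(180,150,340,230),5,p,base); overlay('side0','o2',(190,130,350,280),5,p,base)
E
```

```text
(1, 0) [0.5831 0.0215] 5.68
[-0.3  0.1 -0.6 -0.1  0.4 -0.3  0.5  0.3]
(0, 1) [0.582  0.0196] 5.23
[-0.5 -1.  -0.   0.1  0.4  0.5]
(1, 1) [0.5825 0.0208] 5.45
[-0.1 -0.  -0.3 -0.1  0.7  0.1  0.6  0.7 -0.7 -1.2  0.3 -0.4  0.6 -0.2]
```

View pics/o1.png

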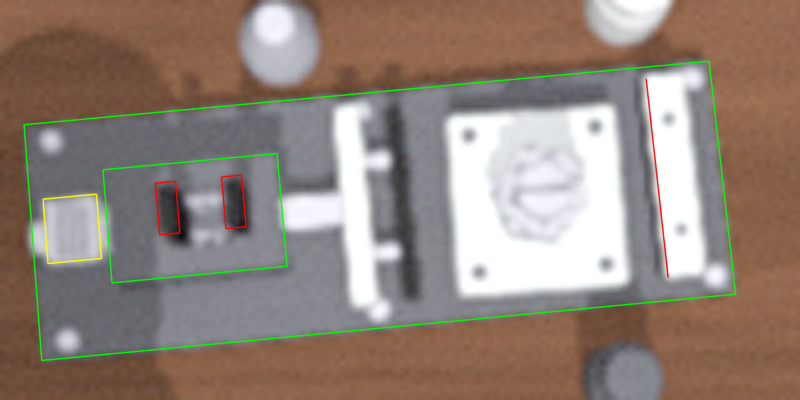

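View pics/o2.png

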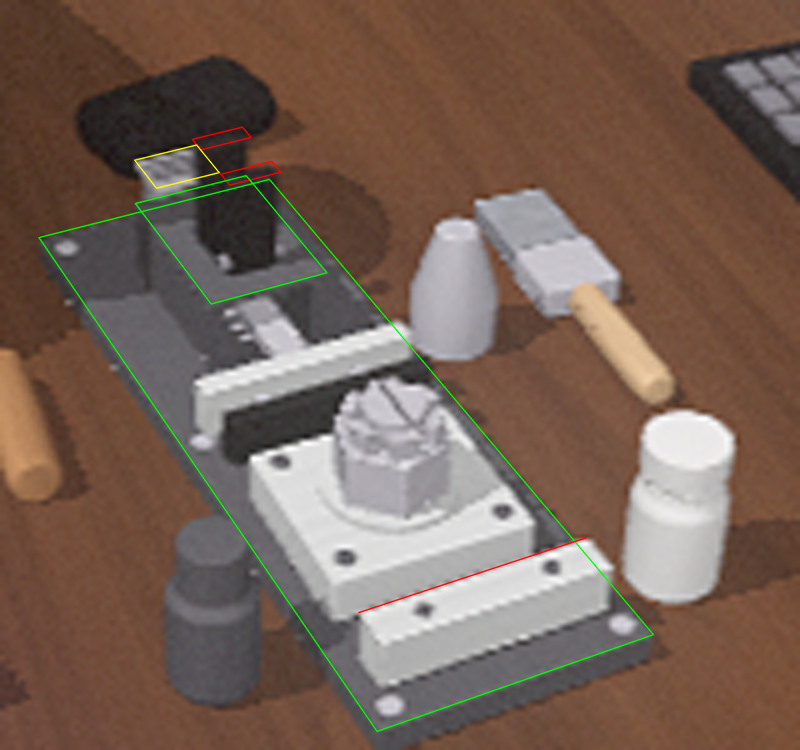

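```bash
cat > edge.py <<'E'
from ov import *
from scipy.optimize import least_squares
from scipy.ndimage import map_coordinates
def edgepts(s,A,B,p,n=40,w=5,lo=.05,hi=.95):
    g=cv2.GaussianBlur(s['img'],(0,0),0.8).astype(float)
    g=(g@np.array([-.6,-.1,1.])) if False else g
    out=[]
    for t in np.linspace(lo,hi,n):
        P=np.array(A)*(1-t)+np.array(B)*t
        a,b=px(s,W(p,A)),px(s,W(p,B)); d=(b-a)/np.linalg.norm(b-a); nn=np.array([-d[1],d[0]])
        c=px(s,W(p,P)); k=np.arange(-w,w+.01,.25)
        prof=np.stack([map_coordinates(g[:,:,i],[c[1]+k*nn[1],c[0]+k*nn[0]],order=1) for i in range(3)])
        prof=prof[2]-prof[0]   # red minus blue: wood vs grey
        gr=np.abs(np.gradient(prof)); j=gr.argmax()
        if gr[j]<2 or j in(0,len(k)-1): continue
        m=slice(max(0,j-3),j+4); off=(k[m]*gr[m]).sum()/gr[m].sum()
        out.append((P,c+off*nn,nn))
    return out
def fit(edges,p0):
    p=p0.copy()
    for it in range(3):
        pts=[(s,)+e for s,A,B in edges for e in edgepts(s,A,B,p,w=4 if it==0 else 3)]
        f=least_squares(lambda q:[ (px(s,W(q,P))-c)@nn for s,P,c,nn in pts],p,loss='soft_l1',f_scale=.3)
        p=f.x
    return p,np.sqrt(np.median(f.fun**2)),len(pts)
E
python3 - <<'E'
from edge import *
p=np.load('clamp.npy');T=load('top0');S=load('side0')
z=.016
c=[(-.065,.205,z),(.065,.205,z),(.065,-.175,z),(-.065,-.175,z)]
te=[(T,c[0],c[1]),(T,c[1],c[2]),(T,c[3],c[0])]
lo=[(T,(-.065,-.175,z),(.065,-.175,z))]
# side: visible bottom edges are at z=0 for -x and -y sides
b=[(-.065,.205,0),(.065,.205,0),(.065,-.175,0),(-.065,-.175,0)]
se=[(S,b[3],b[0]),(S,b[2],b[3]),(S,c[1],c[2])]
bt=[(T,b[0],c[0])]
te2=[(T,c[1],c[2]),(T,b[0],b[3]),(T,c[0],c[1]),(T,c[2],c[3])]
for n,e in(('top',te2),('side',se),('both',te2+se)):
    q,r,m=fit(e,p); print(n,q[:2].round(4),np.degrees(q[2]).round(2),round(r,2),m)
E
```

```text
top [0.5828 0.0212] 5.84 0.21 160
side [0.583  0.0215] 5.74 0.22 111
both [0.5829 0.0213] 5.8 0.22 271
```

```bash
cat > mv.py <<'E'
from h import *
from scipy.spatial.transform import Rotation as Ro
p=np.array([.5829,.0213,np.radians(5.8)]); np.save('clamp.npy',p)
def cw(x,y,z):
    c,s=np.cos(p[2]),np.sin(p[2]); return np.array([p[0]+c*x-s*y,p[1]+s*x+c*y,z])
def wc(P):
    c,s=np.cos(p[2]),np.sin(p[2]); d=np.array(P)[:2]-p[:2]; return np.array([c*d[0]+s*d[1],-s*d[0]+c*d[1],P[2]])
def pose():
    o=ctrl.get_obs(); return np.array(o['tool_pos']),Ro.from_euler('xyz',o['orientation'],degrees=True),o
def zang(M): m=M.as_matrix(); return np.degrees(np.arctan2(m[1,2],m[0,2]))
def target(ang): # tool z at world angle, x down
    a=np.radians(ang); z=np.array([np.cos(a),np.sin(a),0]);x=np.array([0,0,-1.]);y=np.cross(z,x)
    return Ro.from_matrix(np.stack([x,y,z],1))
def delta(P,M,tp,tM,n,nr):
    """n rows, rotation over first nr"""
    rv=(M.inv()*tM).as_rotvec()/nr; cur=M; cp=P
    for i in range(n):
        q=P+(tp-P)*(i+1)/n
        d=cur.inv().apply(q-cp)*1000
        r=np.degrees(rv)/5 if i<nr else np.zeros(3)
        print(i,'d',d.round(1),'a',r.round(3))
        if i<nr: cur=cur*Ro.from_rotvec(rv)
        cp=q
def show():
    P,M,o=pose(); print('t',o['clock'],'clamp',(wc(P)*1000).round(1),'zang-clampY',round((zang(M)-5.8-90+180)%360-180,2),'tilt',M.as_matrix()[2,:].round(4),'F',(Ro.from_euler('z',-5.8,degrees=True).apply(o['force'])).round(1),'open',round(o['opening']*1000,1),'j',np.round(o['joint_pos'],1))
E
python3 - <<'E'
from mv import *
show(); P,M,o=pose()
delta(P,M,cw(0,.094,.16),target(-84.2),12,12)
E
```

```text
t 0.1 clamp [-297.8  649.5  250.7] zang-clampY 155.07 tilt [-1.0e+00  1.0e-04  1.5e-03] F [ 0.2  0.1 -0.8] open 87.3 j [ 87.4  20.6   0.6  -0.  -70.1 -16.5]
0 d [ 7.6 42.  31.5] a [-0.416  0.001  0.   ]
1 d [ 7.6 40.8 33. ] a [-0.416  0.001  0.   ]
2 d [ 7.6 39.6 34.5] a [-0.416  0.001  0.   ]
3 d [ 7.6 38.3 35.9] a [-0.416  0.001  0.   ]
4 d [ 7.6 37.  37.3] a [-0.416  0.001  0.   ]
5 d [ 7.6 35.6 38.6] a [-0.416  0.001  0.   ]
6 d [ 7.6 34.2 39.8] a [-0.416  0.001  0.   ]
7 d [ 7.6 32.8 41.1] a [-0.416  0.001  0.   ]
8 d [ 7.6 31.2 42.2] a [-0.416  0.001  0.   ]
9 d [ 7.6 29.7 43.3] a [-0.416  0.001  0.   ]
10 d [ 7.6 28.1 44.4] a [-0.416  0.001  0.   ]
11 d [ 7.6 26.5 45.4] a [-0.416  0.001  0.   ]
```

Emit:
send_rows([
  {"dx": 7.6, "dy": 42, "dz": 31.5, "ax": -0.416, "fingers": 0.8},
  {"dx": 7.6, "dy": 40.8, "dz": 33, "ax": -0.416, "fingers": 0.8},
  {"dx": 7.6, "dy": 39.6, "dz": 34.5, "ax": -0.416, "fingers": 0.8},
  {"dx": 7.6, "dy": 38.3, "dz": 35.9, "ax": -0.416, "fingers": 0.8},
  {"dx": 7.6, "dy": 37, "dz": 37.3, "ax": -0.416, "fingers": 0.8},
  {"dx": 7.6, "dy": 35.6, "dz": 38.6, "ax": -0.416, "fingers": 0.8},
  {"dx": 7.6, "dy": 34.2, "dz": 39.8, "ax": -0.416, "fingers": 0.8},
  {"dx": 7.6, "dy": 32.8, "dz": 41.1, "ax": -0.416, "fingers": 0.8},
  {"dx": 7.6, "dy": 31.2, "dz": 42.2, "ax": -0.416, "fingers": 0.8},
  {"dx": 7.6, "dy": 29.7, "dz": 43.3, "ax": -0.416, "fingers": 0.8},
  {"dx": 7.6, "dy": 28.1, "dz": 44.4, "ax": -0.416, "fingers": 0.8},
  {"dx": 7.6, "dy": 26.5, "dz": 45.4, "ax": -0.416, "fingers": 0.8},
])

```text
validation failed for argument at $.de...
```

```bash
python3 - <<'E'
from mv import *
show()
for n in('top','side'): snap(n,n+'1')
crop('top1',150,120,350,260,4,'c3'); crop('side1',150,50,350,250,3,'c4')
show()
E
```

```text
t 0.1 clamp [-297.8  649.5  250.7] zang-clampY 155.07 tilt [-1.0e+00  1.0e-04  1.5e-03] F [ 0.2  0.1 -0.8] open 87.3 j [ 87.4  20.6   0.6  -0.  -70.1 -16.5]
t 0.2 clamp [-297.7  649.6  251. ] zang-clampY 155.07 tilt [-1.e+00  1.e-04  1.e-03] F [-0.5  0.2  0.2] open 87.6 j [ 87.4  20.6   0.7  -0.  -70.1 -16.5]
```

View pics/c3.png

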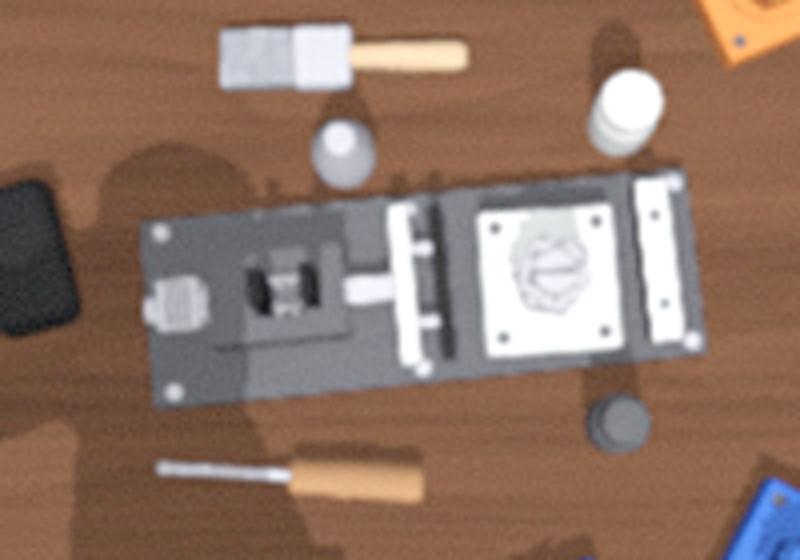

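View pics/c4.png

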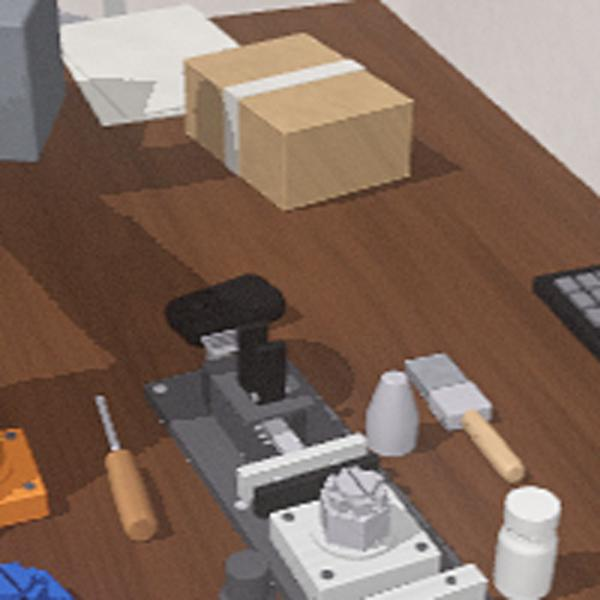

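The move was refused, so the arm hasn't moved and the pictures show the same scene. I'll try a single row to find out which argument is the problem.

Emit:
send_rows([
  {"dx": 8, "dy": 42, "dz": 31, "ax": -0.4, "ay": 0, "az": 0, "fingers": 0.8},
])

```text
clock: 0.32
tool_pos: [0.2498, 0.5962, 0.2428]
orientation: [150.3, 90.0, 43.4]
force: [0.9, -0.7, -0.4]
opening: 0.0819
```

```bash
python3 - <<'E'
from mv import *
show(); P,M,o=pose()
delta(P,M,cw(0,.094,.16),target(-84.2),11,11)
E
```

```text
t 0.325 clamp [-273.3  605.6  242.8] zang-clampY 157.28 tilt [-1.e+00  1.e-04 -2.e-04] F [ 0.8 -0.8 -0.4] open 81.9 j [ 84.5  18.2  -3.9   0.  -67.9 -11.5]
0 d [ 7.5 40.9 33.3] a [-0.413 -0.    -0.   ]
1 d [ 7.5 39.7 34.8] a [-0.413 -0.    -0.   ]
2 d [ 7.5 38.4 36.2] a [-0.413 -0.    -0.   ]
3 d [ 7.5 37.  37.5] a [-0.413 -0.    -0.   ]
4 d [ 7.5 35.7 38.8] a [-0.413 -0.    -0.   ]
5 d [ 7.5 34.3 40.1] a [-0.413 -0.    -0.   ]
6 d [ 7.5 32.8 41.3] a [-0.413 -0.    -0.   ]
7 d [ 7.5 31.3 42.5] a [-0.413 -0.    -0.   ]
8 d [ 7.5 29.7 43.6] a [-0.413 -0.    -0.   ]
9 d [ 7.5 28.1 44.6] a [-0.413 -0.    -0.   ]
10 d [ 7.5 26.5 45.6] a [-0.413 -0.    -0.   ]
```

Emit:
send_rows([
  {"dx": 7.5, "dy": 41, "dz": 33.5, "ax": -0.4, "ay": 0, "az": 0, "fingers": 0.8},
  {"dx": 7.5, "dy": 40, "dz": 35, "ax": -0.4, "ay": 0, "az": 0, "fingers": 0.8},
  {"dx": 7.5, "dy": 38.5, "dz": 36, "ax": -0.4, "ay": 0, "az": 0, "fingers": 0.8},
  {"dx": 7.5, "dy": 37, "dz": 37.5, "ax": -0.4, "ay": 0, "az": 0, "fingers": 0.8},
  {"dx": 7.5, "dy": 36, "dz": 39, "ax": -0.4, "ay": 0, "az": 0, "fingers": 0.8},
  {"dx": 7.5, "dy": 34, "dz": 40, "ax": -0.4, "ay": 0, "az": 0, "fingers": 0.8},
  {"dx": 7.5, "dy": 33, "dz": 41, "ax": -0.4, "ay": 0, "az": 0, "fingers": 0.8},
  {"dx": 7.5, "dy": 31, "dz": 42.5, "ax": -0.4, "ay": 0, "az": 0, "fingers": 0.8},
  {"dx": 7.5, "dy": 30, "dz": 43.5, "ax": -0.4, "ay": 0, "az": 0, "fingers": 0.8},
  {"dx": 7.5, "dy": 28, "dz": 44.5, "ax": -0.4, "ay": 0, "az": 0, "fingers": 0.8},
  {"dx": 7.5, "dy": 26.5, "dz": 45.5, "ax": -0.5, "ay": 0, "az": 0, "fingers": 0.8},
])

```text
clock: 1.7
tool_pos: [0.5712, 0.1088, 0.1609]
orientation: [109.4, 90.0, 24.9]
force: [0.7, 0.4, 0.1]
opening: 0.0703
```

```bash
python3 - <<'E'
from mv import *
show()
for n in('top','side'): snap(n,n+'2')
crop('top2',150,120,350,260,4,'c3'); crop('side2',150,50,350,250,3,'c4')
show()
E
```

```text
t 1.7 clamp [ -2.8  88.2 160.9] zang-clampY 179.66 tilt [-1.e+00  2.e-04 -1.e-04] F [0.7 0.4 0.1] open 70.3 j [ 30.   16.1 -18.4   0.  -55.4  65.4]
t 1.8 clamp [ -2.7  85.8 159.7] zang-clampY 179.4 tilt [-1.     -0.0019  0.0012] F [-0.2 -0.6 -0.3] open 70.1 j [ 29.8  16.2 -18.4   0.  -55.5  65.4]
```

View pics/c3.png

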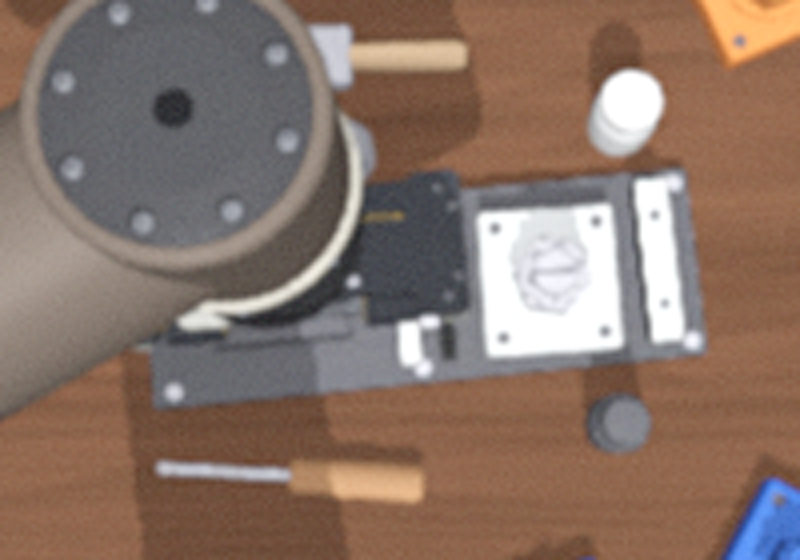

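View pics/c4.png

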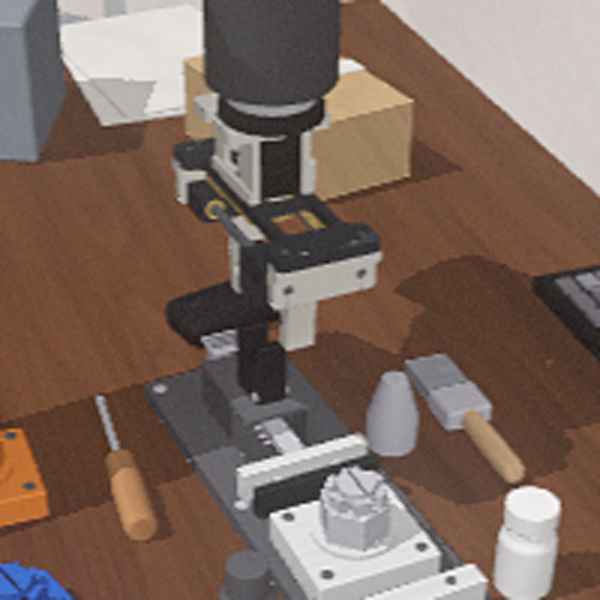

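```bash
python3 - <<'E'
from ov import *
from mv import *
y0,y1=.0858-.035,.0858-.035-.021
seg=rect(-.0027-.0095,-.0027+.0095,y0,y1,.1347,(0,0,255))
overlay('side2','o3',(210,100,290,190),8,np.load('clamp.npy'),seg+rect(-.013,.013,.082,.092,.108,(0,255,0))+rect(-.013,.013,.082,.092,.057,(0,255,0)))
E
```

```text
(no output)
```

View pics/o3.png

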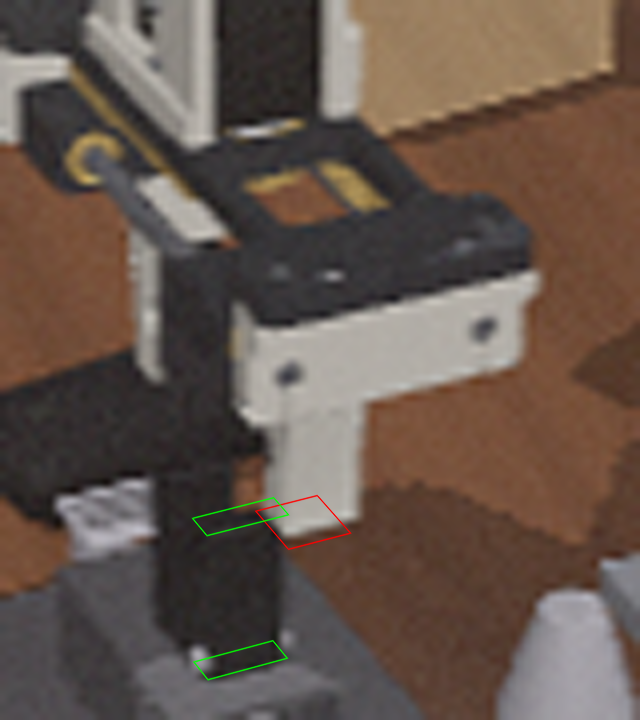

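Emit:
send_rows([
  {"dx": 0, "dy": 2.7, "dz": -8.2, "ax": -0.12, "ay": 0, "az": 0, "fingers": 0.88},
  {"dx": 20, "dy": 0, "dz": 0, "ax": 0, "ay": 0, "az": 0, "fingers": 0.88},
  {"dx": 0, "dy": 0, "dz": 0, "ax": 0, "ay": 0, "az": 0, "fingers": 0.88},
  {"dx": 0, "dy": 0, "dz": 0, "ax": 0, "ay": 0, "az": 0, "fingers": 0.88},
])

```text
clock: 2.3
tool_pos: [0.5724, 0.1199, 0.1418]
orientation: [91.8, 90.0, 7.9]
force: [-0.6, 1.1, 0.8]
opening: 0.0772
```

```bash
python3 - <<'E'
from mv import *
show()
E
```

```text
t 2.3 clamp [ -0.5  99.1 141.8] zang-clampY -179.72 tilt [-1.e+00  7.e-04 -0.e+00] F [-0.5  1.1  0.8] open 77.2 j [ 31.   17.5 -19.3   0.  -53.2  65.1]
```

Emit:
send_rows([
  {"dx": 0, "dy": 0.5, "dz": 5.1, "ax": 0.05, "ay": 0, "az": 0, "fingers": 0.88},
  {"dx": 0, "dy": 0, "dz": 0, "ax": 0, "ay": 0, "az": 0, "fingers": 0.88},
  {"dx": 0, "dy": 0, "dz": 0, "ax": 0, "ay": 0, "az": 0, "fingers": 0.88},
])

```text
clock: 2.68
tool_pos: [0.5735, 0.1137, 0.1414]
orientation: [112.0, 90.0, 27.7]
force: [0.3, -0.8, -0.6]
opening: 0.0773
```

```bash
python3 - <<'E'
from mv import *
show()
E
```

```text
t 2.675 clamp [ -0.   92.8 141.4] zang-clampY 179.91 tilt [-1.e+00  5.e-04 -2.e-04] F [ 0.3 -0.8 -0.6] open 77.3 j [ 30.4  17.5 -19.3   0.  -53.1  65.3]
```

Emit:
send_rows([
  {"dx": 20, "dy": 0, "dz": 0, "ax": 0, "ay": 0, "az": 0, "fingers": 0.88},
  {"dx": 20, "dy": 0, "dz": 0, "ax": 0, "ay": 0, "az": 0, "fingers": 0.88},
  {"dx": 10, "dy": 0, "dz": 0, "ax": 0, "ay": 0, "az": 0, "fingers": 0.88},
  {"dx": 0, "dy": 0, "dz": 0, "ax": 0, "ay": 0, "az": 0, "fingers": 0.88},
  {"dx": 0, "dy": 0, "dz": 0, "ax": 0, "ay": 0, "az": 0, "fingers": 0.88},
])

```text
clock: 3.3
tool_pos: [0.5738, 0.1139, 0.0917]
orientation: [100.7, 89.9, 16.4]
force: [-0.3, 0.2, -0.2]
opening: 0.0772
```

```bash
python3 - <<'E'
from mv import *
show()
snap('side','side3'); crop('side3',200,100,300,200,7,'c5')
show()
E
```

```text
t 3.3 clamp [ 0.3 93.  91.7] zang-clampY 179.93 tilt [-1.e+00  9.e-04 -2.e-04] F [-0.3  0.2 -0.2] open 77.2 j [ 30.4  20.8 -22.3   0.  -46.9  65.3]
t 3.35 clamp [ 0.4 93.1 91.9] zang-clampY 179.93 tilt [-1.0e+00  1.2e-03 -4.0e-04] F [-0.1 -0.1  0.4] open 77.2 j [ 30.4  20.8 -22.3   0.  -46.9  65.4]
```

View pics/c5.png

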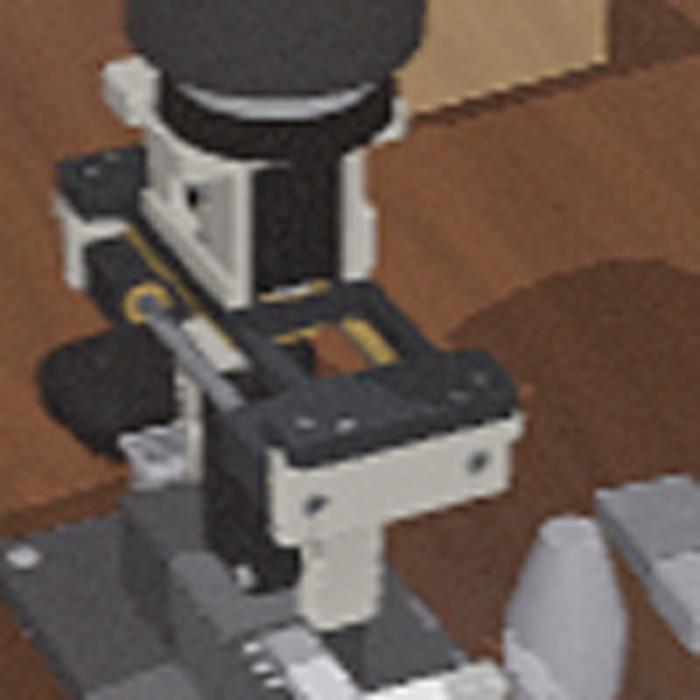

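The fingers stand on either side of the post and trigger, with the near finger in front of the post at (340,590). Now the first squeeze, in stages.

Emit:
send_rows([
  {"dx": 0, "dy": 0, "dz": -1, "ax": 0, "ay": 0, "az": 0, "fingers": 0.5},
  {"dx": 0, "dy": 0, "dz": 0, "ax": 0, "ay": 0, "az": 0, "fingers": 0.36},
  {"dx": 0, "dy": 0, "dz": 0, "ax": 0, "ay": 0, "az": 0, "fingers": 0.36},
  {"dx": 0, "dy": 0, "dz": 0, "ax": 0, "ay": 0, "az": 0, "fingers": 0.36},
])

```text
clock: 3.85
tool_pos: [0.5734, 0.1162, 0.0915]
orientation: [147.2, 89.9, 62.9]
force: [-4.8, 11.7, 3.2]
opening: 0.0428
```

```bash
python3 - <<'E'
from mv import *
show()
E
```

```text
t 3.85 clamp [ 0.2 95.4 91.5] zang-clampY 179.94 tilt [-1.      0.0013 -0.002 ] F [-3.6 12.1  3.2] open 42.8 j [ 30.5  20.8 -22.2  -0.1 -46.8  65.3]
```

Emit:
send_rows([
  {"dx": 0, "dy": 0, "dz": 0, "ax": 0, "ay": 0, "az": 0, "fingers": 0.3},
  {"dx": 0, "dy": 0, "dz": 0, "ax": 0, "ay": 0, "az": 0, "fingers": 0.3},
  {"dx": 0, "dy": 0, "dz": 0, "ax": 0, "ay": 0, "az": 0, "fingers": 0.3},
])

```text
clock: 4.22
tool_pos: [0.5734, 0.1166, 0.0915]
orientation: [148.5, 89.8, 64.2]
force: [-5.1, 10.1, 3.8]
opening: 0.0268
```

```bash
python3 - <<'E'
from mv import *
show()
E
```

```text
t 4.225 clamp [ 0.2 95.8 91.5] zang-clampY 179.96 tilt [-1.      0.0014 -0.0023] F [-4.1 10.6  3.8] open 26.8 j [ 30.6  20.8 -22.2  -0.1 -46.8  65.3]
```

Emit:
send_rows([
  {"dx": 0, "dy": 0, "dz": 0, "ax": 0, "ay": 0, "az": 0, "fingers": 0.15},
  {"dx": 0, "dy": 0, "dz": 0, "ax": 0, "ay": 0, "az": 0, "fingers": 0.15},
  {"dx": 0, "dy": 0, "dz": 0, "ax": 0, "ay": 0, "az": 0, "fingers": 0.15},
])

```text
clock: 4.6
tool_pos: [0.5735, 0.1157, 0.0915]
orientation: [138.1, 89.9, 53.8]
force: [-2.8, 5.6, 3.3]
opening: 0.024
```

```bash
python3 - <<'E'
from mv import *
show()
snap('side','side4'); crop('side4',200,100,350,270,5,'c5')
E
```

```text
t 4.6 clamp [ 0.2 94.9 91.5] zang-clampY 179.95 tilt [-1.      0.0011 -0.0012] F [-2.2  5.9  3.3] open 24.0 j [ 30.5  20.8 -22.3  -0.1 -46.9  65.3]
```

View pics/c5.png

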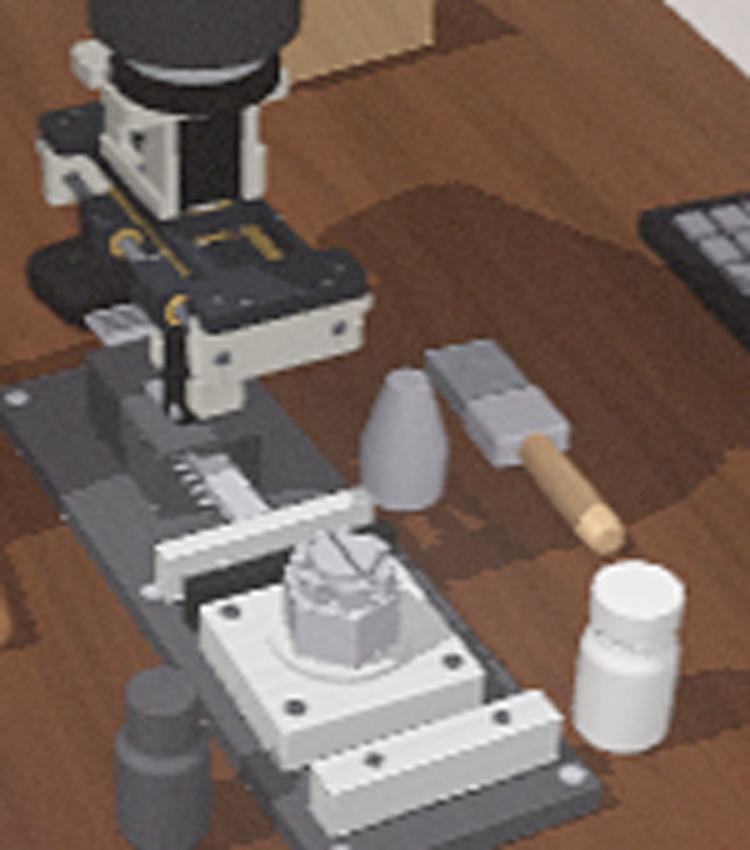

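One full stroke is done: the opening is 24.0 mm, and the jaw has moved on one notch. I'll open right out and repeat.

Emit:
send_rows([
  {"dx": 0, "dy": 0, "dz": -0.9, "ax": 0, "ay": 0, "az": 0, "fingers": 0.85},
  {"dx": 0, "dy": 0, "dz": 0, "ax": 0, "ay": 0, "az": 0, "fingers": 0.85},
  {"dx": 0, "dy": 0, "dz": 0, "ax": 0, "ay": 0, "az": 0, "fingers": 0.85},
  {"dx": 0, "dy": 0, "dz": 0, "ax": 0, "ay": 0, "az": 0, "fingers": 0.85},
  {"dx": 0, "dy": 0, "dz": 0, "ax": 0, "ay": 0, "az": 0, "fingers": 0.85},
  {"dx": 0, "dy": 0, "dz": 0, "ax": 0, "ay": 0, "az": 0, "fingers": 0.85},
])

```text
clock: 5.4
tool_pos: [0.573, 0.1152, 0.0909]
orientation: [-44.5, 90.0, -128.8]
force: [0.3, 0.0, 0.5]
opening: 0.0734
```

```bash
sed -i 's/\[.5829,.0213,/[.5828,.0222,/' mv.py; python3 - <<'E'
from mv import *
show()
snap('side','side5'); crop('side5',200,100,350,270,5,'c5')
E
```

```text
t 5.4 clamp [-0.3 93.5 90.9] zang-clampY 179.92 tilt [-1.e+00 -5.e-04  5.e-04] F [ 0.3 -0.   0.5] open 73.4 j [ 30.5  20.8 -22.3   0.  -46.9  65.2]
```

View pics/c5.png

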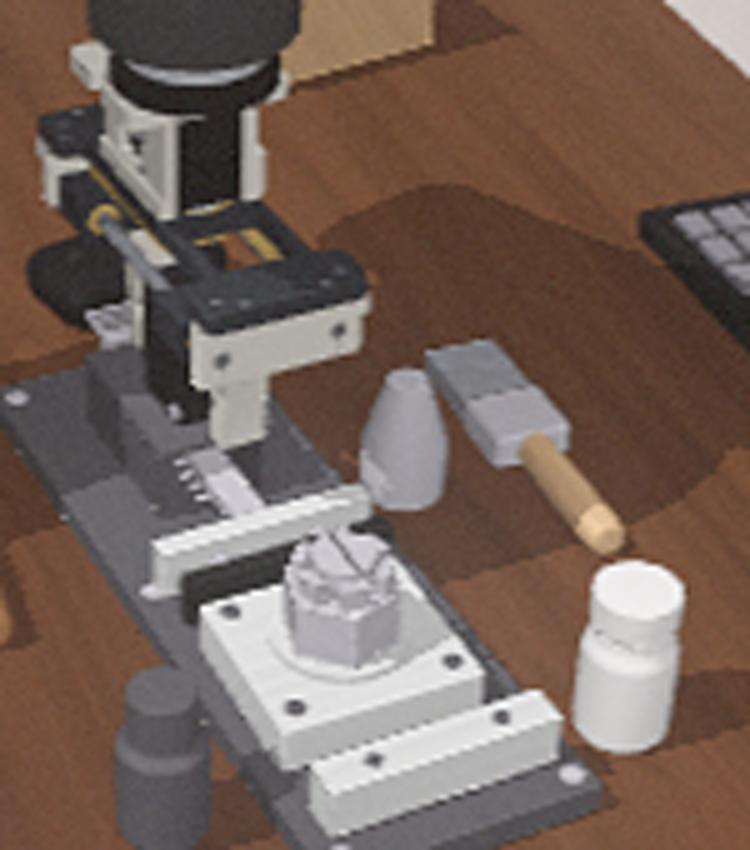

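The jaw has stepped on and held. Second stroke:

Emit:
send_rows([
  {"dx": 0, "dy": 0, "dz": 0, "ax": 0, "ay": 0, "az": 0, "fingers": 0.15},
  {"dx": 0, "dy": 0, "dz": 0, "ax": 0, "ay": 0, "az": 0, "fingers": 0.15},
  {"dx": 0, "dy": 0, "dz": 0, "ax": 0, "ay": 0, "az": 0, "fingers": 0.15},
  {"dx": 0, "dy": 0, "dz": 0, "ax": 0, "ay": 0, "az": 0, "fingers": 0.15},
  {"dx": 0, "dy": 0, "dz": 0, "ax": 0, "ay": 0, "az": 0, "fingers": 0.15},
  {"dx": 0, "dy": 0, "dz": 0, "ax": 0, "ay": 0, "az": 0, "fingers": 0.15},
  {"dx": 0, "dy": 0, "dz": 0, "ax": 0, "ay": 0, "az": 0, "fingers": 0.15},
])

```text
clock: 6.32
tool_pos: [0.5732, 0.1157, 0.091]
orientation: [160.8, 90.0, 76.5]
force: [-1.0, 2.5, -0.4]
opening: 0.0236
```

Emit:
send_rows([
  {"dx": 0, "dy": 0, "dz": 0, "ax": 0, "ay": 0, "az": 0, "fingers": 0.82},
  {"dx": 0, "dy": 0, "dz": 0, "ax": 0, "ay": 0, "az": 0, "fingers": 0.82},
  {"dx": 0, "dy": 0, "dz": 0, "ax": 0, "ay": 0, "az": 0, "fingers": 0.82},
  {"dx": 0, "dy": 0, "dz": 0, "ax": 0, "ay": 0, "az": 0, "fingers": 0.82},
  {"dx": 0, "dy": 0, "dz": 0, "ax": 0, "ay": 0, "az": 0, "fingers": 0.82},
  {"dx": 0, "dy": 0, "dz": 0, "ax": 0, "ay": 0, "az": 0, "fingers": 0.82},
])

```text
clock: 7.08
tool_pos: [0.5732, 0.1152, 0.0912]
orientation: [-6.4, 90.0, -90.7]
force: [-0.1, 0.5, 0.6]
opening: 0.0714
```

```bash
python3 - <<'E'
from mv import *
show()
snap('side','side6'); crop('side6',200,170,350,270,5,'c5')
E
```

```text
t 7.075 clamp [-0.1 93.5 91.2] zang-clampY 179.92 tilt [-1.e+00 -1.e-04  5.e-04] F [-0.1  0.5  0.6] open 71.4 j [ 30.5  20.8 -22.3   0.  -46.9  65.2]
```

View pics/c5.png

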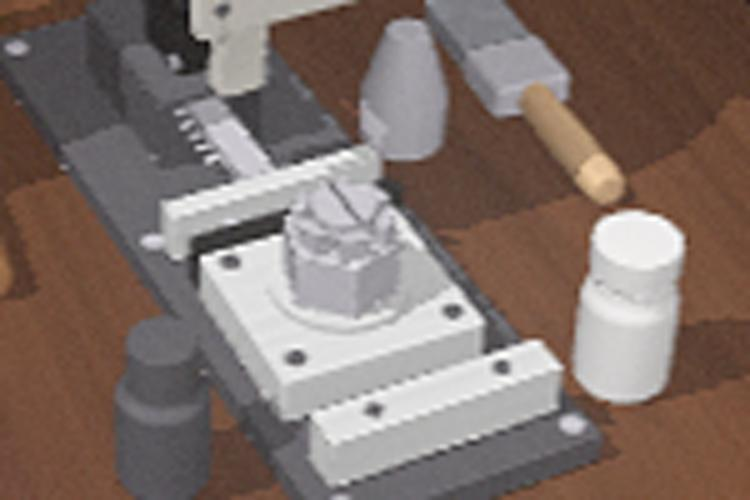

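The jaw has reached the second notch and the pad is now close to the block. Third stroke:

Emit:
send_rows([
  {"dx": 0, "dy": 0, "dz": 0, "ax": 0, "ay": 0, "az": 0, "fingers": 0.15},
  {"dx": 0, "dy": 0, "dz": 0, "ax": 0, "ay": 0, "az": 0, "fingers": 0.15},
  {"dx": 0, "dy": 0, "dz": 0, "ax": 0, "ay": 0, "az": 0, "fingers": 0.15},
  {"dx": 0, "dy": 0, "dz": 0, "ax": 0, "ay": 0, "az": 0, "fingers": 0.15},
  {"dx": 0, "dy": 0, "dz": 0, "ax": 0, "ay": 0, "az": 0, "fingers": 0.15},
  {"dx": 0, "dy": 0, "dz": 0, "ax": 0, "ay": 0, "az": 0, "fingers": 0.15},
  {"dx": 0, "dy": 0, "dz": 0, "ax": 0, "ay": 0, "az": 0, "fingers": 0.15},
])

```text
clock: 8.0
tool_pos: [0.5733, 0.1158, 0.0911]
orientation: [137.7, 90.0, 53.4]
force: [-0.2, 1.9, 0.9]
opening: 0.024
```

Emit:
send_rows([
  {"dx": 0, "dy": 0, "dz": 0, "ax": 0, "ay": 0, "az": 0, "fingers": 0.82},
  {"dx": 0, "dy": 0, "dz": 0, "ax": 0, "ay": 0, "az": 0, "fingers": 0.82},
  {"dx": 0, "dy": 0, "dz": 0, "ax": 0, "ay": 0, "az": 0, "fingers": 0.82},
  {"dx": 0, "dy": 0, "dz": 0, "ax": 0, "ay": 0, "az": 0, "fingers": 0.82},
  {"dx": 0, "dy": 0, "dz": 0, "ax": 0, "ay": 0, "az": 0, "fingers": 0.82},
  {"dx": 0, "dy": 0, "dz": 0, "ax": 0, "ay": 0, "az": 0, "fingers": 0.82},
])

```text
clock: 8.75
tool_pos: [0.5731, 0.1151, 0.091]
orientation: [-37.1, 90.0, -121.4]
force: [0.4, -0.1, -0.2]
opening: 0.0709
```

```bash
python3 - <<'E'
from mv import *
show()
snap('side','side7'); crop('side7',200,170,350,270,5,'c5')
snap('top','top7'); crop('top7',180,150,340,230,5,'c6')
E
```

```text
t 8.75 clamp [-0.3 93.4 91. ] zang-clampY 179.91 tilt [-1.e+00 -4.e-04  5.e-04] F [ 0.4 -0.1 -0.2] open 70.9 j [ 30.5  20.8 -22.3   0.  -46.9  65.2]
```

View pics/c5.png

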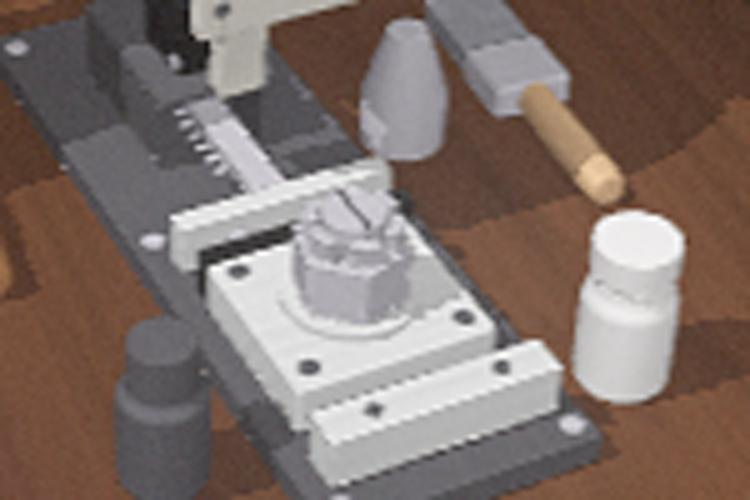

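View pics/c6.png

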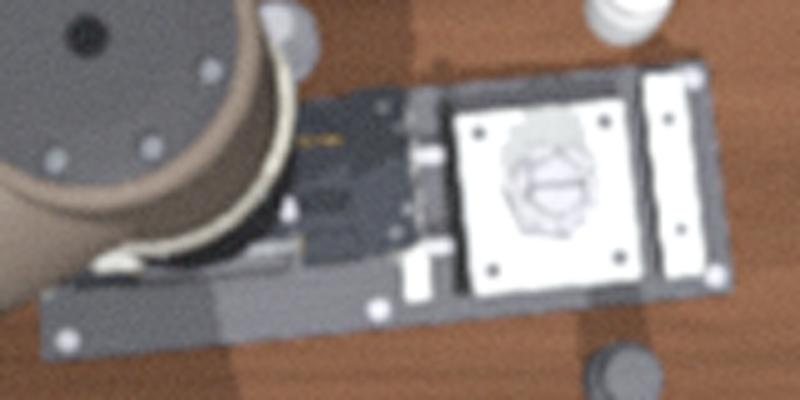

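The block is being pushed towards the fixed jaw, with the gap down to about 10–13 mm. Fourth stroke:

Emit:
send_rows([
  {"dx": 0, "dy": 0, "dz": 0, "ax": 0, "ay": 0, "az": 0, "fingers": 0.15},
  {"dx": 0, "dy": 0, "dz": 0, "ax": 0, "ay": 0, "az": 0, "fingers": 0.15},
  {"dx": 0, "dy": 0, "dz": 0, "ax": 0, "ay": 0, "az": 0, "fingers": 0.15},
  {"dx": 0, "dy": 0, "dz": 0, "ax": 0, "ay": 0, "az": 0, "fingers": 0.15},
  {"dx": 0, "dy": 0, "dz": 0, "ax": 0, "ay": 0, "az": 0, "fingers": 0.15},
  {"dx": 0, "dy": 0, "dz": 0, "ax": 0, "ay": 0, "az": 0, "fingers": 0.15},
  {"dx": 0, "dy": 0, "dz": 0, "ax": 0, "ay": 0, "az": 0, "fingers": 0.15},
])

```text
clock: 9.72
tool_pos: [0.5733, 0.1157, 0.091]
orientation: [143.9, 90.0, 59.6]
force: [-0.3, 2.9, -2.3]
opening: 0.0238
```

Emit:
send_rows([
  {"dx": 0, "dy": 0, "dz": 0, "ax": 0, "ay": 0, "az": 0, "fingers": 0.82},
  {"dx": 0, "dy": 0, "dz": 0, "ax": 0, "ay": 0, "az": 0, "fingers": 0.82},
  {"dx": 0, "dy": 0, "dz": 0, "ax": 0, "ay": 0, "az": 0, "fingers": 0.82},
  {"dx": 0, "dy": 0, "dz": 0, "ax": 0, "ay": 0, "az": 0, "fingers": 0.82},
  {"dx": 0, "dy": 0, "dz": 0, "ax": 0, "ay": 0, "az": 0, "fingers": 0.82},
  {"dx": 0, "dy": 0, "dz": 0, "ax": 0, "ay": 0, "az": 0, "fingers": 0.82},
])

```text
clock: 10.48
tool_pos: [0.5731, 0.1151, 0.0911]
orientation: [-30.8, 90.0, -115.1]
force: [0.4, 0.7, 0.1]
opening: 0.071
```

```bash
python3 - <<'E'
from mv import *
show()
snap('side','side8'); crop('side8',200,170,350,270,5,'c5')
snap('top','top8'); crop('top8',180,150,340,230,5,'c6')
E
```

```text
t 10.475 clamp [-0.2 93.4 91.1] zang-clampY 179.91 tilt [-1.e+00 -3.e-04  5.e-04] F [0.4 0.6 0.1] open 71.0 j [ 30.5  20.8 -22.3   0.  -46.9  65.2]
```

View pics/c5.png

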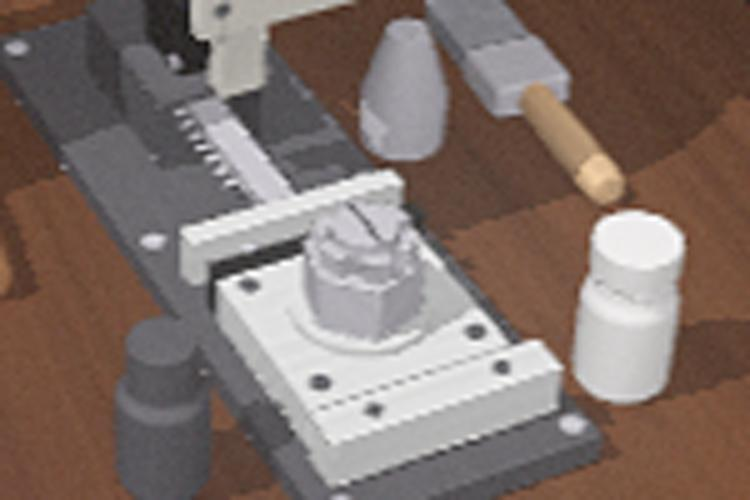

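View pics/c6.png

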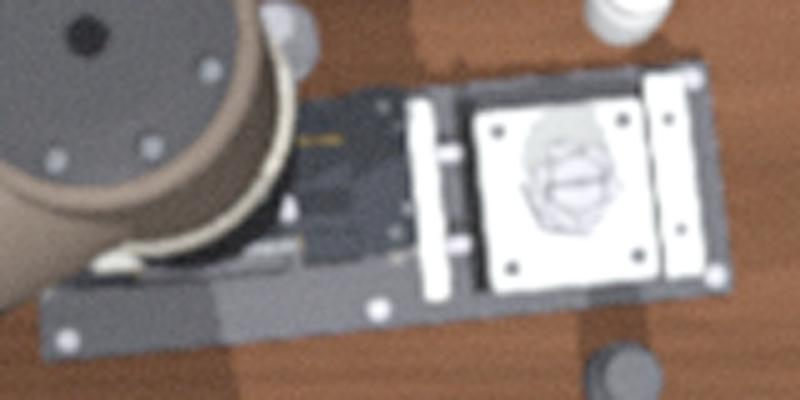

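The block is now nearly home and looks square. Fifth stroke:

Emit:
send_rows([
  {"dx": 0, "dy": 0, "dz": 0, "ax": 0, "ay": 0, "az": 0, "fingers": 0.1},
  {"dx": 0, "dy": 0, "dz": 0, "ax": 0, "ay": 0, "az": 0, "fingers": 0.1},
  {"dx": 0, "dy": 0, "dz": 0, "ax": 0, "ay": 0, "az": 0, "fingers": 0.1},
  {"dx": 0, "dy": 0, "dz": 0, "ax": 0, "ay": 0, "az": 0, "fingers": 0.1},
  {"dx": 0, "dy": 0, "dz": 0, "ax": 0, "ay": 0, "az": 0, "fingers": 0.1},
  {"dx": 0, "dy": 0, "dz": 0, "ax": 0, "ay": 0, "az": 0, "fingers": 0.1},
  {"dx": 0, "dy": 0, "dz": 0, "ax": 0, "ay": 0, "az": 0, "fingers": 0.1},
  {"dx": 0, "dy": 0, "dz": 0, "ax": 0, "ay": 0, "az": 0, "fingers": 0.1},
  {"dx": 0, "dy": 0, "dz": 0, "ax": 0, "ay": 0, "az": 0, "fingers": 0.1},
])

```text
clock: 11.7
tool_pos: [0.5733, 0.1158, 0.0911]
orientation: [137.2, 90.0, 52.9]
force: [-0.3, 2.7, -0.7]
opening: 0.0239
```

Emit:
send_rows([
  {"dx": 0, "dy": 0, "dz": 0, "ax": 0, "ay": 0, "az": 0, "fingers": 0.86},
  {"dx": 0, "dy": 0, "dz": 0, "ax": 0, "ay": 0, "az": 0, "fingers": 0.86},
  {"dx": 0, "dy": 0, "dz": 0, "ax": 0, "ay": 0, "az": 0, "fingers": 0.86},
  {"dx": 0, "dy": 0, "dz": 0, "ax": 0, "ay": 0, "az": 0, "fingers": 0.86},
  {"dx": 0, "dy": 0, "dz": 0, "ax": 0, "ay": 0, "az": 0, "fingers": 0.86},
  {"dx": 0, "dy": 0, "dz": 0, "ax": 0, "ay": 0, "az": 0, "fingers": 0.86},
  {"dx": -30, "dy": 0, "dz": 0, "ax": 0, "ay": 0, "az": 0, "fingers": 0.86},
  {"dx": -30, "dy": 0, "dz": 0, "ax": 0, "ay": 0, "az": 0, "fingers": 0.86},
])

```text
clock: 12.7
tool_pos: [0.5729, 0.1149, 0.1514]
orientation: [-52.2, 89.9, -136.5]
force: [1.3, 0.0, -0.6]
opening: 0.0755
```

```bash
python3 - <<'E'
from mv import *
show()
snap('side','side9'); crop('side9',200,170,350,270,5,'c5')
snap('top','top9'); crop('top9',180,150,340,230,5,'c6')
E
```

```text
t 12.7 clamp [ -0.5  93.2 151.4] zang-clampY 179.91 tilt [-1.     -0.0014  0.0011] F [ 1.3 -0.1 -0.6] open 75.5 j [ 30.5  17.  -18.6   0.  -54.5  65.2]
```

View pics/c5.png

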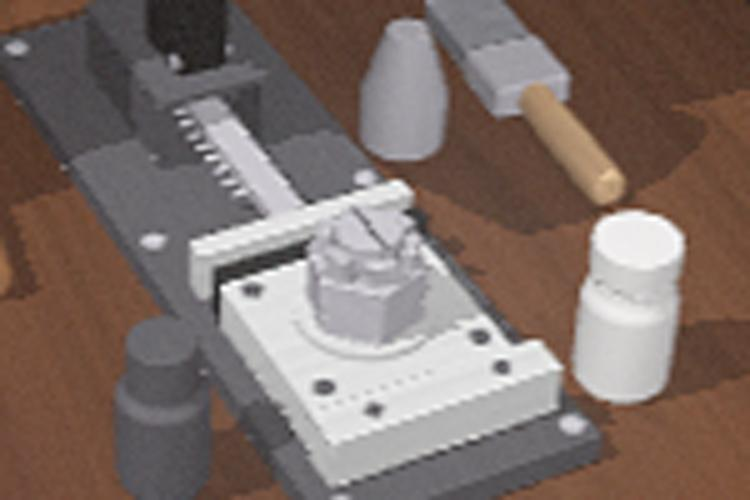

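View pics/c6.png

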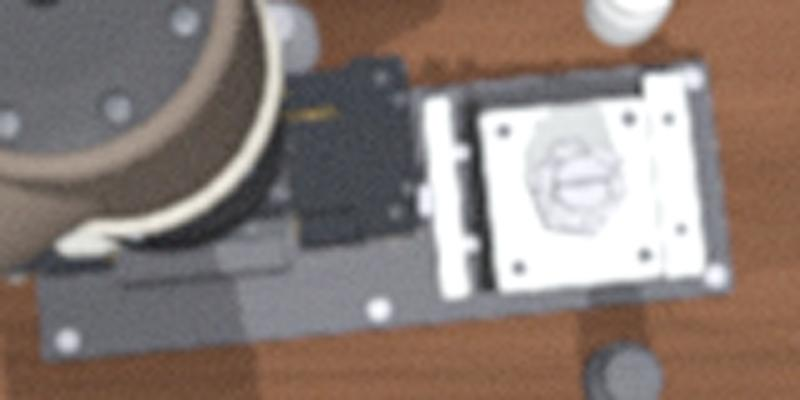

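The block is hard against the fixed jaw and square. The jaw head has moved about 19 px (about 51 mm), which fits the 0.049 notch. The trigger is free and the arm is clear. Now I'll measure the block's x and the nut angle.

```bash
cat > nut.py <<'E'
from ov import *
from mv import p
def hexs(x0,y0,q,z,r=.023,c=(0,0,255)):
    # flats face block y turned by -q ; across flats 46
    R=r/np.cos(np.pi/6); a0=np.pi/2-q+np.pi/6
    P=[(x0+R*np.cos(a0+k*np.pi/3),y0+R*np.sin(a0+k*np.pi/3),z) for k in range(6)]
    return [(P[k],P[(k+1)%6],c) for k in range(6)]
def circ(x0,y0,r,z,c): 
    A=np.linspace(0,2*np.pi,37); P=[(x0+r*np.cos(a),y0+r*np.sin(a),z) for a in A]
    return list(zip(P[:-1],P[1:],[c]*36))
E
python3 - <<'E'
from nut import *
pc=np.array([.5829,.0213,np.radians(5.8)])
for n,b,k,o in(('top9',(270,160,320,216),14,'n1'),('side9',(235,200,305,260),11,'n2')):
    overlay(n,o+'r',b,k,pc,[])
    overlay(n,o,b,k,pc,rect(-.048,.048,-.135,-.045,.042,G)+circ(0,-.09,.0145,.089,Y)+circ(0,-.09,.0215,.085,G))
E
```

```text
(no output)
```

View pics/n1.png

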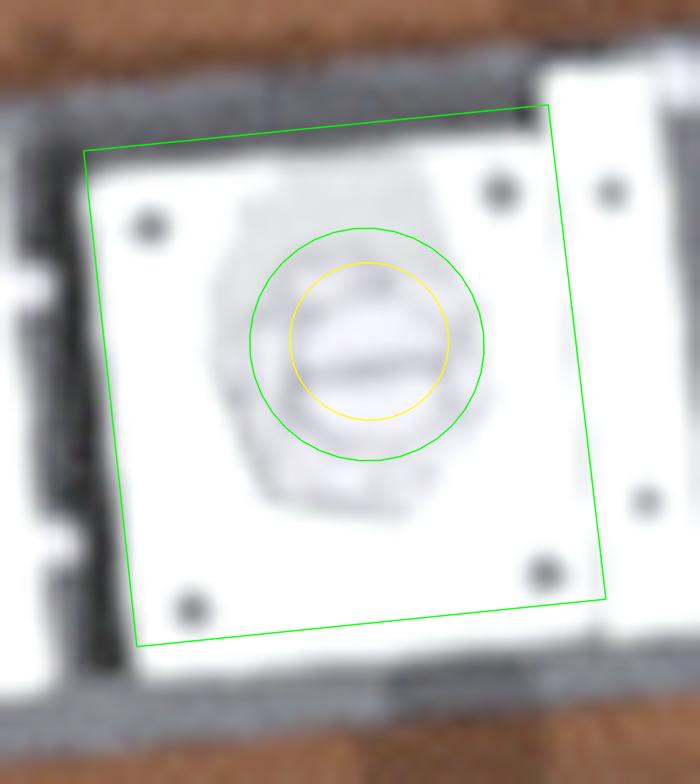

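View pics/n2.png

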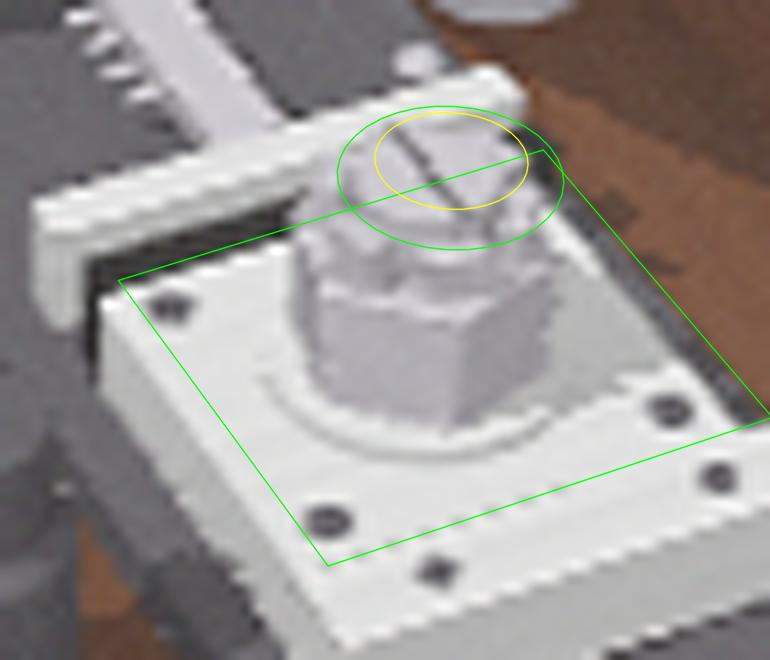

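View pics/n2r.png

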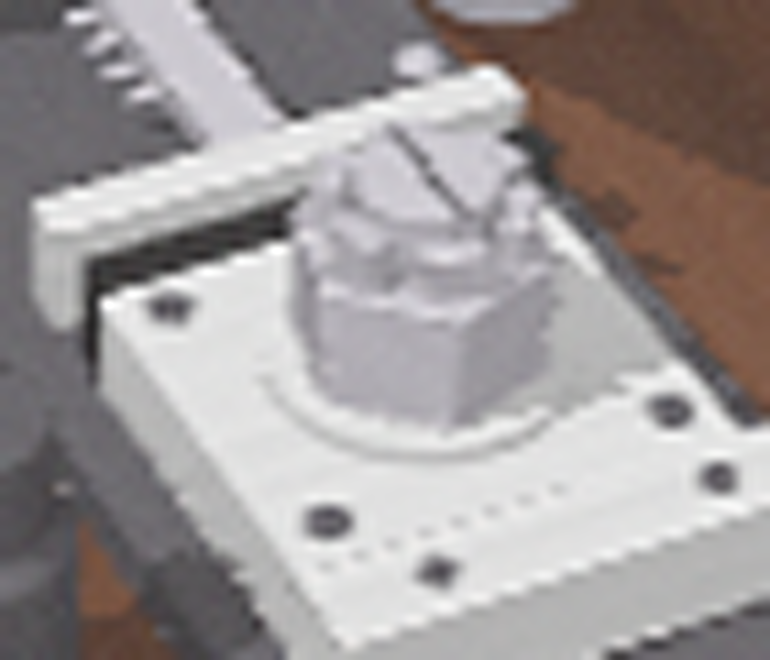

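```bash
python3 - <<'E'
from nut import *
from scipy.optimize import least_squares
pc=np.array([.5829,.0213,np.radians(5.8)])
S=load('side9'); T=load('top9')
for q in (-.3,-.45,-.6,-.75):
    seg=hexs(-.0052,-.09,q,.074)
    print(q,[tuple(((px(S,W(pc,a))-[235,200]+.5)*11-.5).round().astype(int)) for a,b,c in seg])
q=-.5
for q in(-.5,):
  for n,b,k,o in(('top9',(270,160,320,216),14,'n1'),('side9',(235,200,305,260),11,'n2')):
    overlay(n,o,b,k,pc,rect(-.0532,.0428,-.135,-.045,.042,G)+circ(-.0052,-.09,.0145,.089,Y)+hexs(-.0052,-.09,q,.074)+hexs(-.0052,-.09,q,.046,c=(255,0,0)))
E
```

```text
-0.3 [(np.int64(289), np.int64(202)), (np.int64(324), np.int64(290)), (np.int64(461), np.int64(318)), (np.int64(559), np.int64(256)), (np.int64(520), np.int64(169)), (np.int64(387), np.int64(143))]
-0.45 [(np.int64(285), np.int64(214)), (np.int64(340), np.int64(299)), (np.int64(481), np.int64(314)), (np.int64(562), np.int64(242)), (np.int64(504), np.int64(160)), (np.int64(368), np.int64(146))]
-0.6 [(np.int64(284), np.int64(228)), (np.int64(358), np.int64(307)), (np.int64(500), np.int64(308)), (np.int64(563), np.int64(229)), (np.int64(487), np.int64(153)), (np.int64(350), np.int64(152))]
-0.75 [(np.int64(286), np.int64(241)), (np.int64(378), np.int64(313)), (np.int64(517), np.int64(300)), (np.int64(560), np.int64(216)), (np.int64(468), np.int64(147)), (np.int64(333), np.int64(159))]
```

View pics/n1.png

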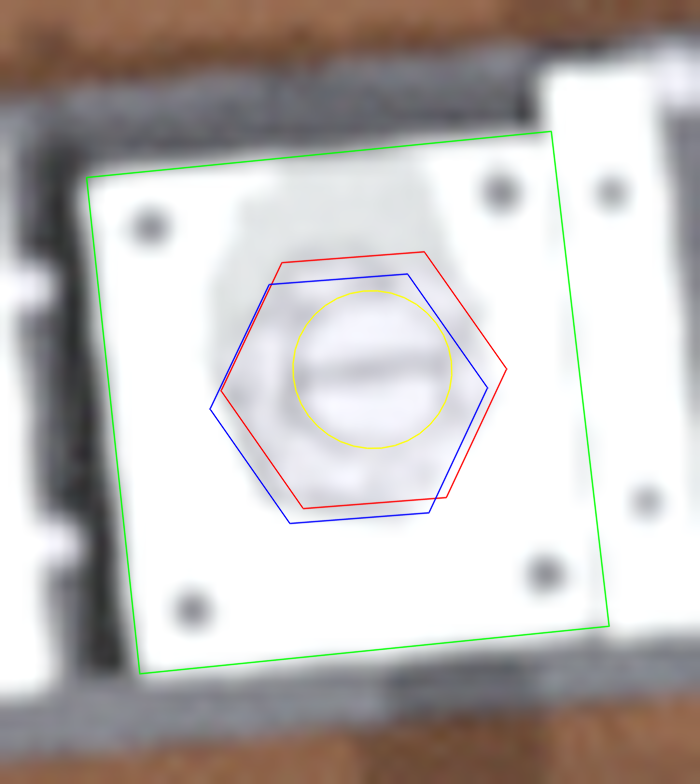

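View pics/n2.png

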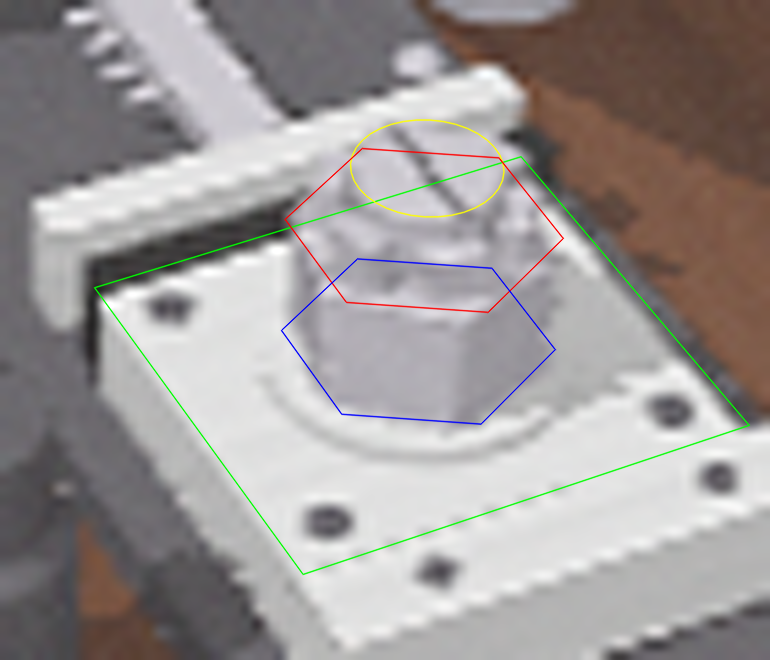

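```bash
python3 - <<'E'
from nut import *
pc=np.array([.5829,.0213,np.radians(5.8)])
for i,q in enumerate((-.22,-.32,-.42)):
  for n,b,k,o in(('top9',(270,170,320,210),10,'t'),('side9',(250,200,300,250),10,'s')):
    overlay(n,f'q{o}{i}',b,k,pc,circ(-.0052,-.09,.0145,.089,Y)+hexs(-.0052,-.0905,q,.074)+hexs(-.0052,-.0905,q,.046,c=(255,0,0)))
a=np.hstack([cv2.imread(f'pics/qs{i}.png')[:,:] for i in range(3)]); b=np.hstack([cv2.imread(f'pics/qt{i}.png') for i in range(3)])
cv2.imwrite('pics/qq.png',cv2.resize(np.vstack([a,b]),None,fx=.53,fy=.53,interpolation=cv2.INTER_AREA))
cv2.imwrite('pics/qq.png',cv2.resize(a,None,fx=.533,fy=.533,interpolation=cv2.INTER_AREA))
E
```

```text
(no output)
```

View pics/qs1.png

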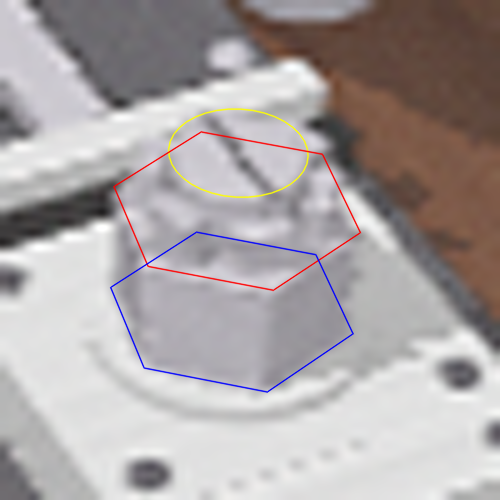

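View pics/qt1.png

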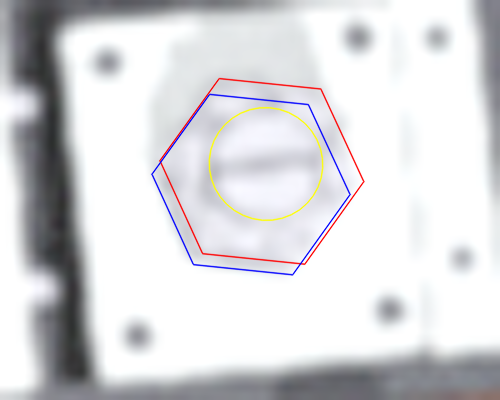

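```bash
python3 - <<'E'
from ov import *
pc=np.array([.5829,.0213,np.radians(5.8)])
# side3: old frame clamp pose 0.3,93.05,91.8 open 77.2
x,y,z,h=.0003,.09305,.0918-.025,.0386
for th in(.012,.021):
    seg=rect(x-.0095,x+.0095,y-h,y-h-th,z,(0,0,255))+[((x+s*.0095,y-h-th,z),(x+s*.0095,y-h-th,z+.02),(0,255,0)) for s in(-1,1)]
    overlay('side3',f'f{int(th*1000)}',(225,160,275,200),14,pc,seg)
E
```

```text
(no output)
```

View pics/f12.png

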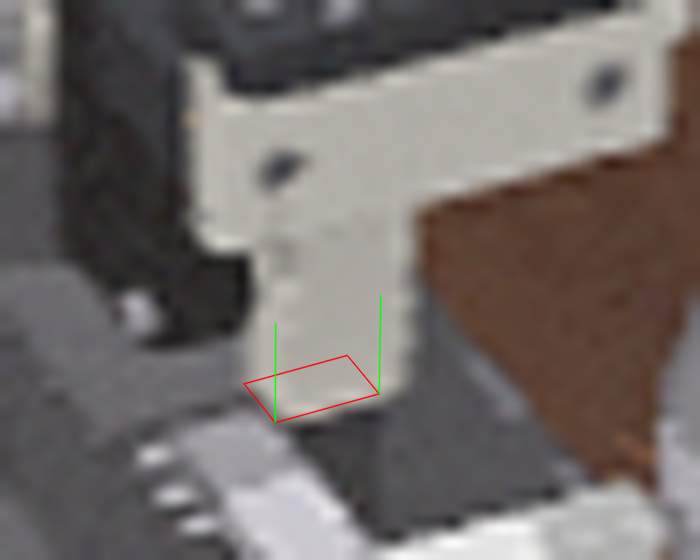

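The best fit is a nut angle of about -0.30 rad (17°), with the stud at clamp x of about -5 to -6 mm and y = -90. I'll move over the nut and turn the gripper by +17°.

Emit:
send_rows([
  {"dx": 0, "dy": -1.5, "dz": 46, "ax": 0, "ay": 0, "az": 0, "fingers": 0.75},
  {"dx": 0, "dy": -1.5, "dz": 46, "ax": 0, "ay": 0, "az": 0, "fingers": 0.75},
  {"dx": 0, "dy": -1.5, "dz": 46, "ax": 0, "ay": 0, "az": 0, "fingers": 0.75},
  {"dx": 0, "dy": -1.5, "dz": 45, "ax": 0, "ay": 0, "az": 0, "fingers": 0.75},
  {"dx": 10, "dy": 0, "dz": 0, "ax": -1.2, "ay": 0, "az": 0, "fingers": 0.75},
  {"dx": 10, "dy": 0, "dz": 0, "ax": -1.2, "ay": 0, "az": 0, "fingers": 0.75},
  {"dx": 0, "dy": 0, "dz": 0, "ax": -1, "ay": 0, "az": 0, "fingers": 0.75},
  {"dx": 0, "dy": 0, "dz": 0, "ax": 0, "ay": 0, "az": 0, "fingers": 0.75},
  {"dx": 0, "dy": 0, "dz": 0, "ax": 0, "ay": 0, "az": 0, "fingers": 0.75},
])

```text
clock: 13.92
tool_pos: [0.5854, -0.0672, 0.1309]
orientation: [-82.3, 90.0, -149.6]
force: [0.6, -0.5, -0.1]
opening: 0.0661
```

```bash
python3 - <<'E'
from mv import *
show()
snap('side','side10'); crop('side10',200,130,350,270,5,'c5')
show()
P,M,o=pose(); delta(P,M,cw(-.0062,-.09,.120),target(-67.2),1,1)
E
```

```text
t 13.925 clamp [ -6.5 -89.2 130.9] zang-clampY -163.19 tilt [-1.e+00 -3.e-04  0.e+00] F [ 0.6 -0.6 -0.1] open 66.1 j [ 12.4  18.6 -19.4   0.  -52.1 100.2]
t 13.975 clamp [ -6.4 -89.2 131.1] zang-clampY -163.17 tilt [-1.e+00 -0.e+00  1.e-04] F [ 0.3 -0.1  0. ] open 65.5 j [ 12.5  18.6 -19.4   0.  -52.1 100.2]
0 d [11.1 -0.   0.9] a [-0.034  0.001  0.   ]
```

View pics/c5.png

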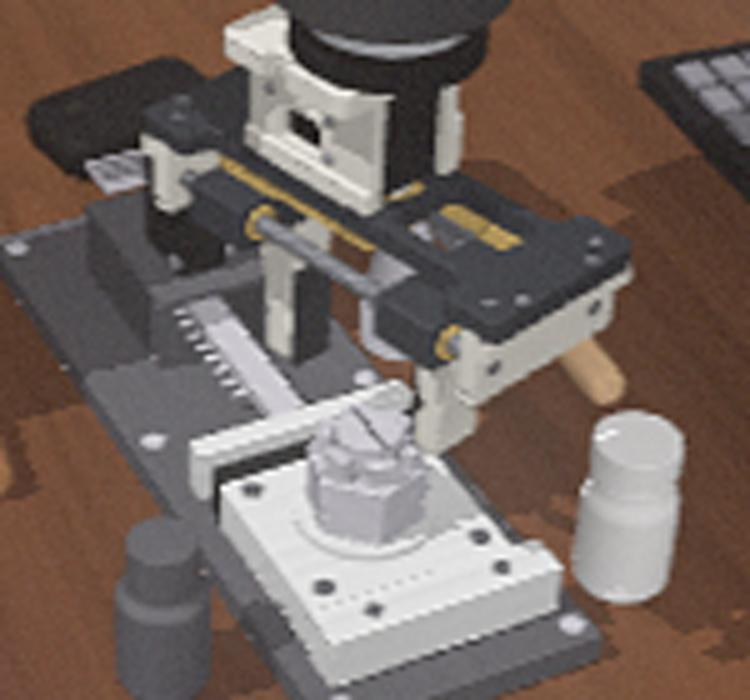

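Emit:
send_rows([
  {"dx": 20, "dy": 0, "dz": 0.9, "ax": 0, "ay": 0, "az": 0, "fingers": 0.75},
  {"dx": 20, "dy": 0, "dz": 0, "ax": 0, "ay": 0, "az": 0, "fingers": 0.75},
  {"dx": 15, "dy": 0, "dz": 0, "ax": 0, "ay": 0, "az": 0, "fingers": 0.75},
  {"dx": 0, "dy": 0, "dz": 0, "ax": 0, "ay": 0, "az": 0, "fingers": 0.75},
  {"dx": 0, "dy": 0, "dz": 0, "ax": 0, "ay": 0, "az": 0, "fingers": 0.75},
])

```text
clock: 14.6
tool_pos: [0.5863, -0.0678, 0.0766]
orientation: [61.7, 90.0, -5.6]
force: [-0.2, 0.6, 0.1]
opening: 0.0659
```

```bash
python3 - <<'E'
from mv import *
show()
snap('side','side11'); crop('side11',220,170,330,270,7,'c5')
show()
E
```

```text
t 14.6 clamp [ -5.6 -89.9  76.6] zang-clampY -163.07 tilt [-1.e+00  7.e-04  4.e-04] F [-0.1  0.6  0.1] open 65.9 j [ 12.4  22.3 -22.4   0.  -45.3 100.3]
t 14.65 clamp [ -5.5 -89.9  76.8] zang-clampY -163.07 tilt [-1.0e+00  1.2e-03  4.0e-04] F [ 0.1 -0.3 -0.8] open 65.6 j [ 12.4  22.3 -22.4   0.  -45.3 100.3]
```

View pics/c5.png

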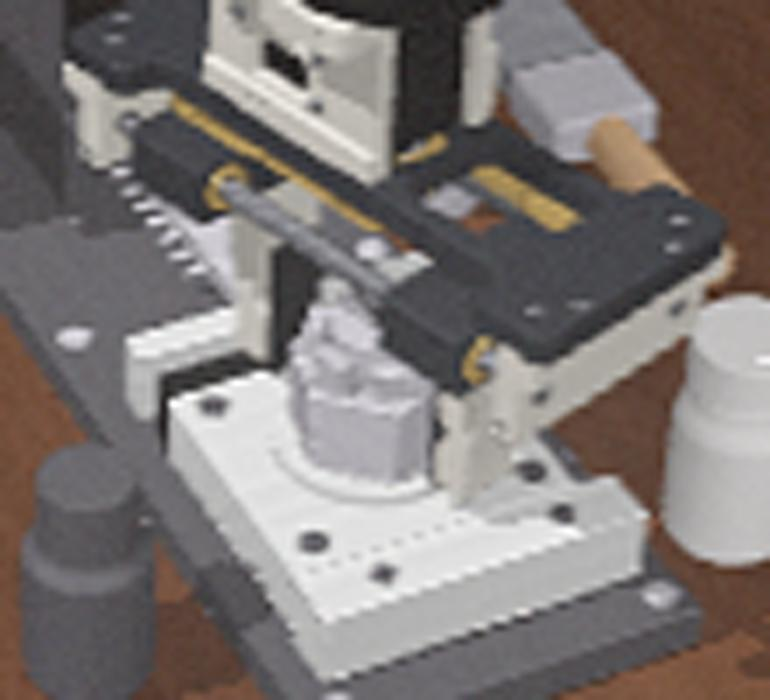

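Emit:
send_rows([
  {"dx": 0, "dy": 0, "dz": 0, "ax": 0, "ay": 0, "az": 0, "fingers": 0.57},
  {"dx": 0, "dy": 0, "dz": 0, "ax": 0, "ay": 0, "az": 0, "fingers": 0.54},
  {"dx": 0, "dy": 0, "dz": 0, "ax": 0, "ay": 0, "az": 0, "fingers": 0.54},
  {"dx": 0, "dy": 0, "dz": 0, "ax": 0, "ay": 0, "az": 0, "fingers": 0.54},
])

```text
clock: 15.15
tool_pos: [0.5858, -0.0679, 0.0762]
orientation: [77.8, 90.0, 10.6]
force: [0.1, 0.4, -1.1]
opening: 0.0472
```

```bash
python3 - <<'E'
from mv import *
show()
E
```

```text
t 15.15 clamp [ -6.1 -89.9  76.2] zang-clampY -163.08 tilt [-1.e+00  1.e-04  0.e+00] F [ 0.2  0.4 -1.1] open 47.2 j [ 12.4  22.3 -22.4   0.  -45.3 100.4]
```

At a 47.2 mm opening there is no force, so the gripper is centred on the nut. I'll close on it.

Emit:
send_rows([
  {"dx": 0, "dy": 0, "dz": 0, "ax": 0, "ay": 0, "az": 0, "fingers": 0.5},
  {"dx": 0, "dy": 0, "dz": 0, "ax": 0, "ay": 0, "az": 0, "fingers": 0.48},
  {"dx": 0, "dy": 0, "dz": 0, "ax": 0, "ay": 0, "az": 0, "fingers": 0.48},
])

```text
clock: 15.52
tool_pos: [0.5859, -0.0681, 0.0761]
orientation: [13.0, 90.0, -54.3]
force: [1.3, -3.3, 0.6]
opening: 0.0459
```

```bash
python3 - <<'E'
from mv import *
show(); print(ctrl.get_obs()['moment'])
E
```

```text
t 15.525 clamp [ -6.  -90.1  76.1] zang-clampY -163.08 tilt [-1.e+00  0.e+00  2.e-04] F [ 1.  -3.4  0.6] open 45.9 j [ 12.4  22.3 -22.4   0.  -45.3 100.4]
[-0.96306688 -0.23111823  0.06880335]
```

Emit:
send_rows([
  {"dx": 0, "dy": 0, "dz": 0, "ax": 0.5, "ay": 0, "az": 0, "fingers": 0.46},
  {"dx": 0, "dy": 0, "dz": 0, "ax": 0.6, "ay": 0, "az": 0, "fingers": 0.46},
  {"dx": 0, "dy": 0, "dz": 0, "ax": 0.6, "ay": 0, "az": 0, "fingers": 0.46},
  {"dx": 0, "dy": 0, "dz": 0, "ax": 0, "ay": 0, "az": 0, "fingers": 0.46},
])

```text
clock: 16.02
tool_pos: [0.5859, -0.068, 0.0761]
orientation: [34.7, 90.0, -41.1]
force: [0.8, -3.2, 0.1]
opening: 0.0458
```

```bash
python3 - <<'E'
from mv import *
show(); print(ctrl.get_obs()['moment'])
E
```

```text
t 16.025 clamp [ -6.  -90.1  76.1] zang-clampY -171.56 tilt [-1.e+00  1.e-04  1.e-04] F [ 0.4 -3.2  0.1] open 45.8 j [ 12.4  22.3 -22.4   0.  -45.3  91.9]
[-0.90887189 -0.23098528 -0.08182231]
```

Forces are small, so I'll finish the turn, with 8.44° (1.69 units) still to go.

Emit:
send_rows([
  {"dx": 0, "dy": 0, "dz": 0, "ax": 0.6, "ay": 0, "az": 0, "fingers": 0.46},
  {"dx": 0, "dy": 0, "dz": 0, "ax": 0.6, "ay": 0, "az": 0, "fingers": 0.46},
  {"dx": 0, "dy": 0, "dz": 0, "ax": 0.49, "ay": 0, "az": 0, "fingers": 0.46},
  {"dx": 0, "dy": 0, "dz": 0, "ax": 0, "ay": 0, "az": 0, "fingers": 0.46},
  {"dx": 0, "dy": 0, "dz": 0, "ax": 0, "ay": 0, "az": 0, "fingers": 0.46},
])

```text
clock: 16.65
tool_pos: [0.5859, -0.0679, 0.0761]
orientation: [87.6, 90.0, 3.5]
force: [-0.1, -2.1, 0.6]
opening: 0.0457
```

```bash
python3 - <<'E'
from mv import *
show(); print(ctrl.get_obs()['moment'])
E
```

```text
t 16.65 clamp [ -6.1 -90.   76.1] zang-clampY -179.94 tilt [-1.e+00  1.e-04  0.e+00] F [-0.3 -2.   0.6] open 45.7 j [ 12.4  22.3 -22.4   0.  -45.3  83.5]
[-0.83335957 -0.18907423 -0.00667944]
```

The turn is complete. I'll open, lift off and check.

Emit:
send_rows([
  {"dx": 0, "dy": 0, "dz": 0, "ax": 0, "ay": 0, "az": 0, "fingers": 0.7},
  {"dx": 0, "dy": 0, "dz": 0, "ax": 0, "ay": 0, "az": 0, "fingers": 0.7},
  {"dx": 0, "dy": 0, "dz": 0, "ax": 0, "ay": 0, "az": 0, "fingers": 0.7},
  {"dx": -20, "dy": 0, "dz": 0, "ax": 0, "ay": 0, "az": 0, "fingers": 0.7},
  {"dx": -40, "dy": 0, "dz": 0, "ax": 0, "ay": 0, "az": 0, "fingers": 0.5},
  {"dx": -30, "dy": 0, "dz": -40, "ax": 0, "ay": 0, "az": 0, "fingers": 0.3},
  {"dx": 0, "dy": 0, "dz": -60, "ax": 0, "ay": 0, "az": 0, "fingers": 0},
  {"dx": 0, "dy": 0, "dz": -60, "ax": 0, "ay": 0, "az": 0, "fingers": 0},
])

```text
clock: 17.65
tool_pos: [0.5696, 0.0928, 0.1668]
orientation: [117.2, 89.9, 32.9]
force: [1.6, -0.0, -0.8]
opening: 0.0271
```

```bash
python3 - <<'E'
from nut import *
from mv import *
show()
pc=np.array([.5829,.0213,np.radians(5.8)])
snap('side','side12'); snap('top','top12')
overlay('side12','n3',(235,200,305,260),11,pc,[])
overlay('top12','n4',(270,160,320,216),12,pc,[])
show()
E
```

```text
t 17.65 clamp [ -6.   71.5 166.8] zang-clampY 179.92 tilt [-1.0e+00  1.3e-03 -7.0e-04] F [ 1.6 -0.2 -0.8] open 27.1 j [ 28.7  15.4 -18.6  -0.  -55.9  67.1]
t 17.75 clamp [ -5.7  74.8 166.4] zang-clampY -179.76 tilt [-1.0e+00  1.3e-03 -9.0e-04] F [ 0.2 -0.7 -1.1] open 18.8 j [ 29.   15.4 -18.6  -0.  -55.9  67.1]
```

View pics/n3.png

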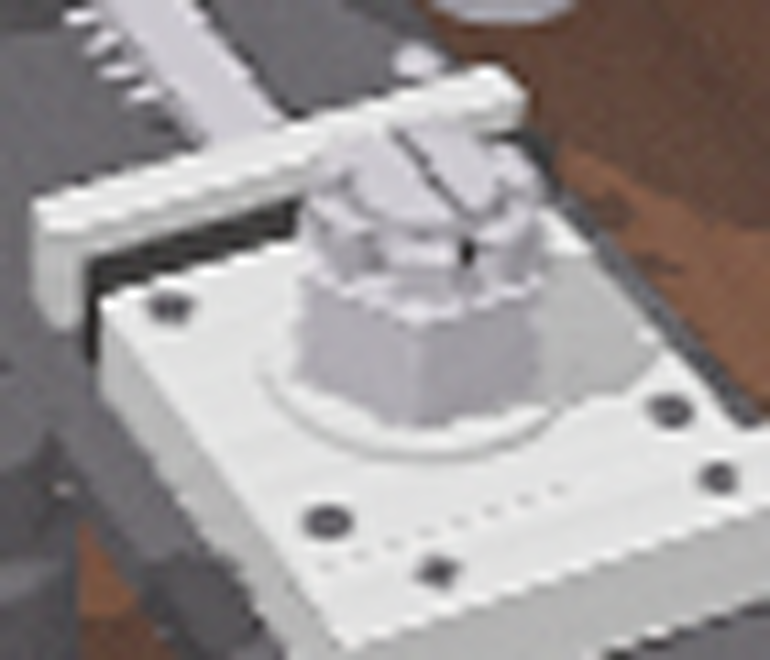

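View pics/n4.png

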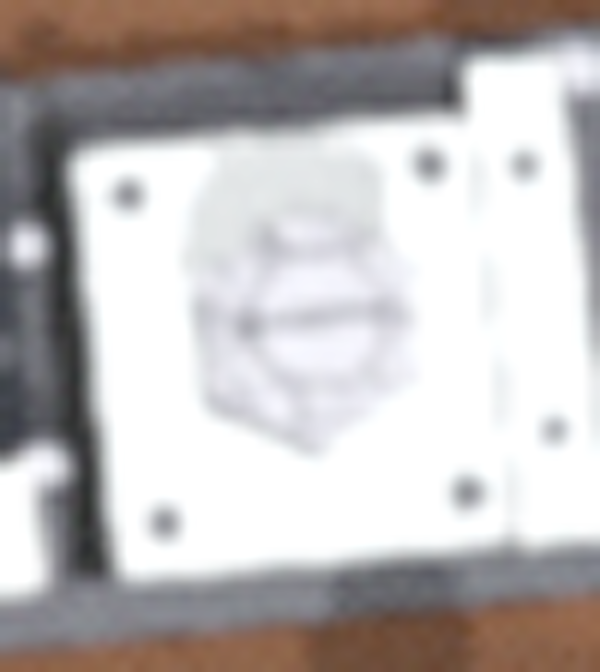

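The dark cross hole now shows at (467,250) through the slot, at the end of the dark line, so the nut is aligned. The block is still gripped. Next is the release tab: I'll turn the gripper 90°, shut, and move over the tab.

Emit:
send_rows([
  {"dx": 0, "dy": 0, "dz": 0, "ax": 1.8, "ay": 0, "az": 0, "fingers": 0},
  {"dx": 0, "dy": 0, "dz": 0, "ax": 1.8, "ay": 0, "az": 0, "fingers": 0},
  {"dx": 0, "dy": 0, "dz": 0, "ax": 1.8, "ay": 0, "az": 0, "fingers": 0},
  {"dx": 0, "dy": 0, "dz": 0, "ax": 1.8, "ay": 0, "az": 0, "fingers": 0},
  {"dx": 0, "dy": 0, "dz": 0, "ax": 1.8, "ay": 0, "az": 0, "fingers": 0},
  {"dx": 0, "dy": 0, "dz": 0, "ax": 1.8, "ay": 0, "az": 0, "fingers": 0},
  {"dx": 0, "dy": 0, "dz": 0, "ax": 1.8, "ay": 0, "az": 0, "fingers": 0},
  {"dx": 0, "dy": 0, "dz": 0, "ax": 1.8, "ay": 0, "az": 0, "fingers": 0},
  {"dx": 0, "dy": 0, "dz": 0, "ax": 1.8, "ay": 0, "az": 0, "fingers": 0},
  {"dx": 0, "dy": 0, "dz": 0, "ax": 1.8, "ay": 0, "az": 0, "fingers": 0},
  {"dx": 0, "dy": 0, "dz": 0, "ax": 0, "ay": 0, "az": 0, "fingers": 0},
])

```text
clock: 19.12
tool_pos: [0.5696, 0.091, 0.166]
orientation: [9.0, 90.0, -165.2]
force: [-0.3, 0.6, -1.3]
opening: 0.0005
```

```bash
python3 - <<'E'
from mv import *
show()
P,M,o=pose(); delta(P,M,cw(-.0,.177,.130),target(-174.2),3,1)
E
```

```text
t 19.125 clamp [ -6.2  69.7 166. ] zang-clampY 90.03 tilt [-1.e+00  0.e+00  3.e-04] F [-0.2  0.7 -1.3] open 0.5 j [ 28.5  15.4 -18.6  -0.  -55.9 -22.7]
0 d [ 12.  -35.8  -2.1] a [ 0.005  0.003 -0.001]
1 d [ 12.  -35.8  -2.1] a [0. 0. 0.]
2 d [ 12.  -35.8  -2.1] a [0. 0. 0.]
```

Emit:
send_rows([
  {"dx": 0, "dy": -36, "dz": -3, "ax": 0, "ay": 0, "az": 0, "fingers": 0},
  {"dx": 0, "dy": -36, "dz": -3, "ax": 0, "ay": 0, "az": 0, "fingers": 0},
  {"dx": 10, "dy": -35, "dz": 0, "ax": 0, "ay": 0, "az": 0, "fingers": 0},
  {"dx": 30, "dy": 0, "dz": 0, "ax": 0, "ay": 0, "az": 0, "fingers": 0},
  {"dx": 20, "dy": 0, "dz": 0, "ax": 0, "ay": 0, "az": 0, "fingers": 0},
  {"dx": 0, "dy": 0, "dz": 0, "ax": 0, "ay": 0, "az": 0, "fingers": 0},
  {"dx": 0, "dy": 0, "dz": 0, "ax": 0, "ay": 0, "az": 0, "fingers": 0},
])

```text
clock: 20.0
tool_pos: [0.5655, 0.1984, 0.1069]
orientation: [-170.7, 89.9, 15.2]
force: [0.5, 0.1, -0.4]
opening: 0.0
```

```bash
python3 - <<'E'
from mv import *
show()
snap('side','side13'); crop('side13',180,80,330,230,5,'c5')
show()
E
```

```text
t 20.0 clamp [  0.6 177.1 106.9] zang-clampY 90.07 tilt [-1.e+00 -1.e-04 -9.e-04] F [ 0.5  0.  -0.4] open 0.0 j [ 38.   20.9 -19.6   0.  -49.5 -32.2]
t 20.05 clamp [  0.7 177.1 107.2] zang-clampY 90.05 tilt [-1.0e+00 -6.0e-04 -1.5e-03] F [-0.5 -0.2  0.2] open 0.3 j [ 38.   20.9 -19.6   0.  -49.5 -32.2]
```

View pics/c5.png

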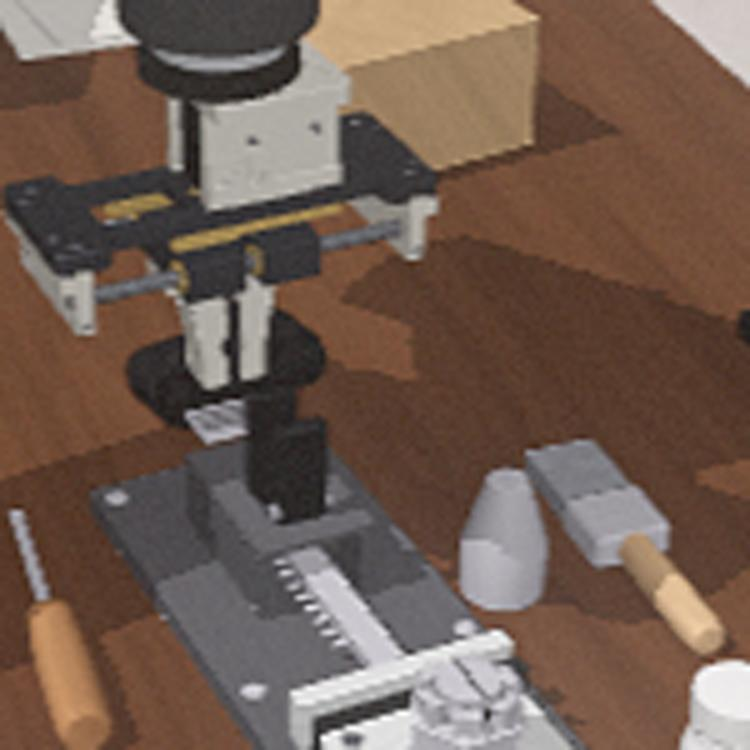

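Emit:
send_rows([
  {"dx": 16, "dy": 0, "dz": 0, "ax": 0, "ay": 0, "az": 0, "fingers": 0},
  {"dx": 4, "dy": 0, "dz": 0, "ax": 0, "ay": 0, "az": 0, "fingers": 0},
  {"dx": 4, "dy": 0, "dz": 0, "ax": 0, "ay": 0, "az": 0, "fingers": 0},
  {"dx": 0, "dy": 0, "dz": 0, "ax": 0, "ay": 0, "az": 0, "fingers": 0},
])

```text
clock: 20.55
tool_pos: [0.5649, 0.1983, 0.0818]
orientation: [37.3, 90.0, -136.9]
force: [0.2, 0.1, -0.3]
opening: 0.0005
```

```bash
python3 - <<'E'
from mv import *
show()
E
```

```text
t 20.55 clamp [-1.00e-01  1.77e+02  8.18e+01] zang-clampY 89.98 tilt [-1.e+00  3.e-04  4.e-04] F [ 0.2  0.1 -0.3] open 0.5 j [ 38.   22.6 -20.9   0.  -46.5 -32.3]
```

Emit:
send_rows([
  {"dx": 2, "dy": 0, "dz": 0, "ax": 0, "ay": 0, "az": 0, "fingers": 0},
  {"dx": 2, "dy": 0, "dz": 0, "ax": 0, "ay": 0, "az": 0, "fingers": 0},
])

```text
clock: 20.8
tool_pos: [0.5651, 0.1984, 0.0782]
orientation: [-156.7, 90.0, 29.1]
force: [-0.4, -0.6, 1.1]
opening: 0.0001
```

```bash
python3 - <<'E'
from mv import *
show()
snap('side','side14'); crop('side14',180,80,330,230,5,'c5')
E
```

```text
t 20.8 clamp [  0.2 177.1  78.2] zang-clampY 89.98 tilt [-1.e+00 -2.e-04 -5.e-04] F [-0.5 -0.5  1.1] open 0.1 j [ 38.   22.8 -21.1   0.  -46.  -32.3]
```

View pics/c5.png

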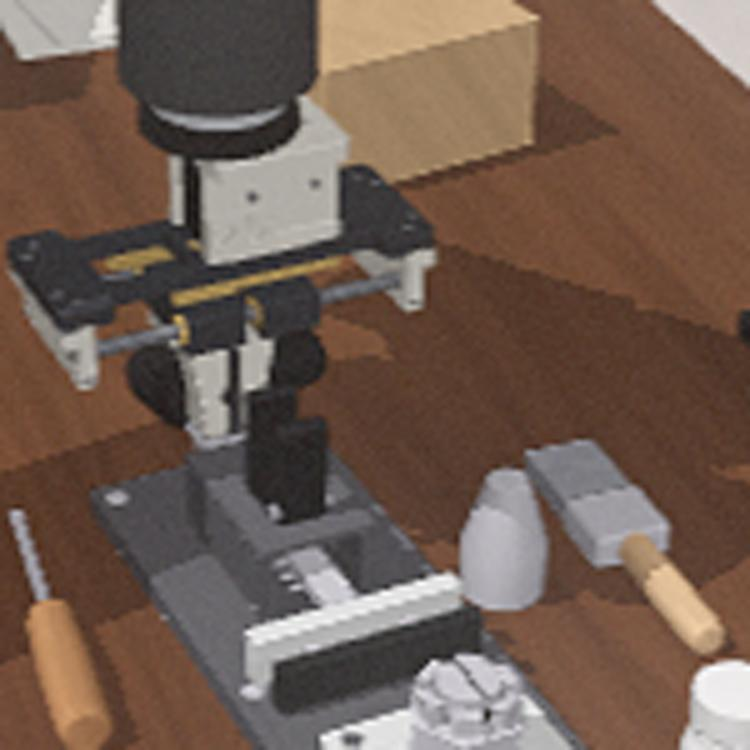

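The tab has let the jaw go and it is running back. I'll press 2 mm more and hold.

Emit:
send_rows([
  {"dx": 2, "dy": 0, "dz": 0, "ax": 0, "ay": 0, "az": 0, "fingers": 0},
  {"dx": 0, "dy": 0, "dz": 0, "ax": 0, "ay": 0, "az": 0, "fingers": 0},
  {"dx": 0, "dy": 0, "dz": 0, "ax": 0, "ay": 0, "az": 0, "fingers": 0},
  {"dx": 0, "dy": 0, "dz": 0, "ax": 0, "ay": 0, "az": 0, "fingers": 0},
  {"dx": 0, "dy": 0, "dz": 0, "ax": 0, "ay": 0, "az": 0, "fingers": 0},
  {"dx": 0, "dy": 0, "dz": 0, "ax": 0, "ay": 0, "az": 0, "fingers": 0},
  {"dx": 0, "dy": 0, "dz": 0, "ax": 0, "ay": 0, "az": 0, "fingers": 0},
  {"dx": 0, "dy": 0, "dz": 0, "ax": 0, "ay": 0, "az": 0, "fingers": 0},
])

```text
clock: 21.85
tool_pos: [0.5651, 0.1985, 0.0762]
orientation: [-160.2, 90.0, 25.5]
force: [1.2, 1.3, 2.9]
opening: 0.0005
```

```bash
python3 - <<'E'
from mv import *
show()
snap('side','side15'); crop('side15',180,80,330,230,5,'c5')
E
```

```text
t 21.85 clamp [  0.2 177.2  76.2] zang-clampY 89.98 tilt [-1.e+00 -2.e-04 -4.e-04] F [1.3 1.2 2.9] open 0.5 j [ 38.   23.  -21.2   0.  -45.7 -32.3]
```

View pics/c5.png

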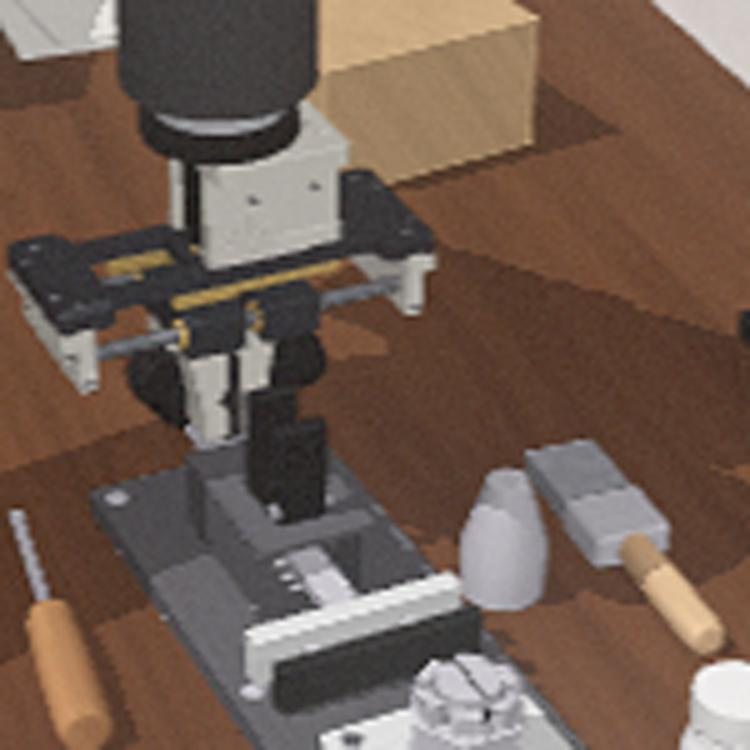

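The jaw's top-left corner is at full-image (229,206), the same as in the first picture, so it is fully back. I'll lift straight up and go clear.

Emit:
send_rows([
  {"dx": -10, "dy": 0, "dz": 0, "ax": 0, "ay": 0, "az": 0, "fingers": 0},
  {"dx": -30, "dy": 0, "dz": 0, "ax": 0, "ay": 0, "az": 0, "fingers": 0},
  {"dx": -50, "dy": 0, "dz": 0, "ax": 0, "ay": 0, "az": 0, "fingers": 0},
  {"dx": -30, "dy": -40, "dz": 0, "ax": 0, "ay": 0, "az": 0, "fingers": 0},
  {"dx": 0, "dy": -50, "dz": 0, "ax": 0, "ay": 0, "az": 0, "fingers": 0},
  {"dx": 0, "dy": -50, "dz": 0, "ax": 0, "ay": 0, "az": 0, "fingers": 0},
  {"dx": 0, "dy": 0, "dz": 0, "ax": 0, "ay": 0, "az": 0, "fingers": 0},
  {"dx": 0, "dy": 0, "dz": 0, "ax": 0, "ay": 0, "az": 0, "fingers": 0},
])

```text
clock: 22.9
tool_pos: [0.5502, 0.3373, 0.1958]
orientation: [34.1, 89.9, -140.1]
force: [0.3, 0.2, 0.4]
opening: 0.0002
```

```bash
python3 - <<'E'
from mv import *
show()
snap('side','side16'); crop('side16',190,130,350,280,5,'c5')
snap('top','top16'); crop('top16',180,150,340,230,5,'c6')
for n in('side','top'):
    a,b=load(n+'0')['img'].astype(int),load(n+'16')['img'].astype(int)
    d=cv2.GaussianBlur(np.abs(a-b).max(2).astype(np.float32),(0,0),1)
    cv2.imwrite(f'pics/d{n}.png',np.clip(d*3,0,255).astype(np.uint8))
cv2.imwrite('pics/dd.png',cv2.resize(np.hstack([cv2.imread('pics/dside.png'),cv2.imread('pics/dtop.png')]),None,fx=.78,fy=.78))
E
```

```text
t 22.9 clamp [ -0.6 316.8 195.8] zang-clampY 90.0 tilt [-1.0e+00  8.0e-04  1.2e-03] F [0.3 0.2 0.4] open 0.2 j [ 48.8  20.   -7.6  -0.  -62.4 -43. ]
```

View pics/c5.png

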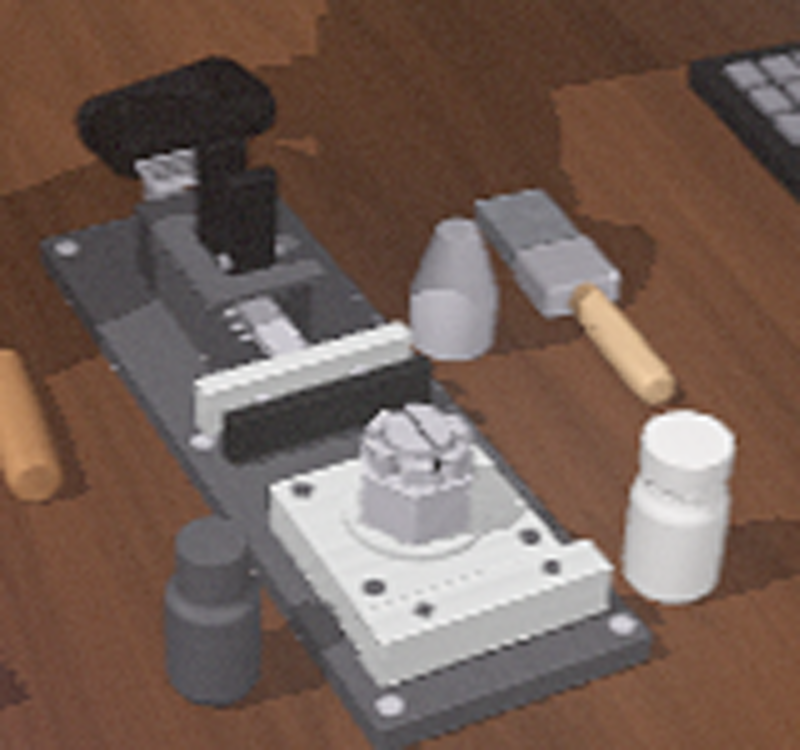

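View pics/c6.png

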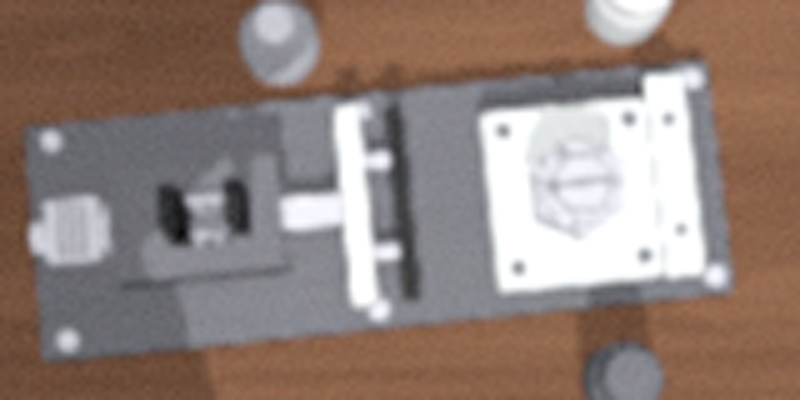

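View pics/dd.png

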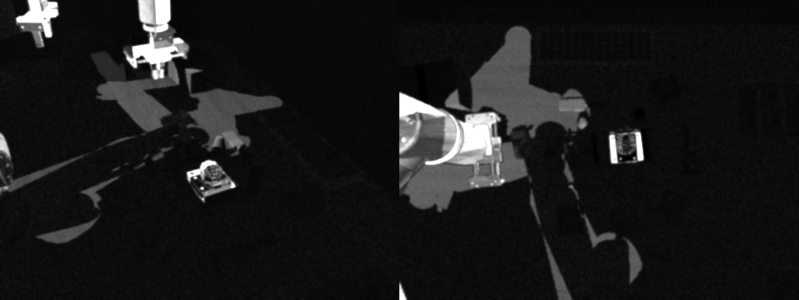

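Against the first picture, only the block and nut, the arm and its shadows have changed. One quick numeric check of the nut angle before handing in.

```bash
python3 - <<'E'
from nut import *
pc=np.array([.5829,.0213,np.radians(5.8)])
overlay('side16','n5',(250,200,300,250),10,pc,hexs(-.0052,-.0905,0,.074)+hexs(-.0052,-.0905,0,.046,c=(255,0,0))+[((-.0052,-.105,.089),(-.0052,-.075,.089),G)])
E
```

```text
(no output)
```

View pics/n5.png

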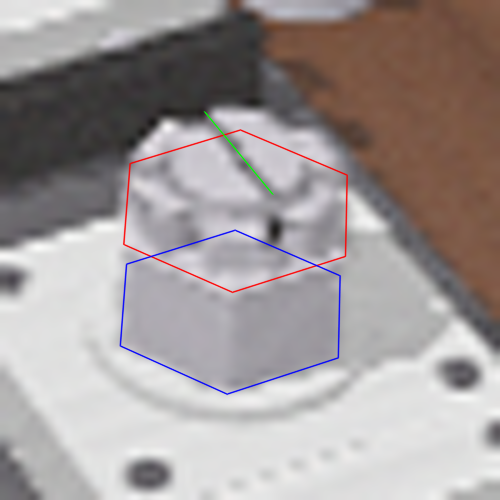

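The q = 0 hexagon lies on the nut's edges (front edge at about x = 230), so the nut is aligned. Handing in.

```bash
python3 -c "
from plant import ctrl
print(ctrl.close_job())"
```

```text
the job is handed in; nothing more can be done
None
```

The job is done and handed in at about 23 s on the robot's clock, well inside the 58 s limit.

- **Clamping:** Five full trigger strokes walked the jaw on five notches, to about 0.049. The clamp then held the block hard and square against the fixed jaw with the trigger free. The jaw and pad were never touched.
- **Nut:** I gripped the nut on its flats and turned it about 17° clockwise while the block was clamped. Side forces stayed under about 4 N.
- **Release:** I pressed the tab for about 1 s. The jaw ran fully back, and the arm lifted clear.

**Last checks:**
- The jaw is back where it was in the first picture.
- The block sits against the fixed jaw with no visible gap.
- The cross hole shows through the slot, and a hexagon drawn at angle 0 lies on the nut's edges.
- Comparing first and last pictures, only the block with its nut, the arm and its shadows had changed.

**Disagreements:**
- My first 12-row move was refused as badly formed, and nothing moved.
- The cameras and the robot disagreed by about 1 mm along the clamp. I corrected this from the first squeeze.
- The jaw let go with the fingertips at about 53 mm, and almost no tab force was felt before then.

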